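# Stock the two-door display cabinet

### The arm

A 7-joint arm with a two-finger parallel gripper is mounted at the origin on a cart in front of the work surface, level with it; the furniture and walls round the work are solid. World frame = base frame: x ahead of the robot, y to its left, z up, the work surface at z = 0. Lengths are in m, angles in rad, forces in N, time in s.
With the tool pointing down it reaches from about 0.4 to 0.875 m from the base axis. Payload 19.3 kg.
Tool frame: the origin (TCP) lies midway between the tips of the shut fingers; the grasp point (between the pads) lies 19 mm behind it (tcp_to_grasp is the z of the grasp point in the tool frame, in m); z points along the fingers, y is the line along which they close (so a half turn about z gives the same grasp; the last joint's range is limited). The gripper opens to 85 mm and grips with 20 to 120 N. Pads are 22 mm wide; open, the fingers measure 114 mm over their backs; the gripper's body (76 mm by 85 mm) begins 54 mm behind the grasp point. The pads swing forward as they close: fully open they stand 13 mm farther back than shut.
Start: joints at [1.238, 0.521, -0.036, 1.599, 0.021, 1.021, -0.113], TCP at [0.162, -0.604, 0.231] pointing down, gripper open.
Joint ranges: [-2.91, 2.91], [-0.3, 2.13], [-1.5, 1.42], [0.17, 2.43], [-1.26, 4.41], [0.16, 1.93], [-2.52, 2.52]. Speed limits (rad/s): [1.89, 1.89, 2.39, 2.39, 3.01, 3.01, 3.01].

### API

Orientations are given as [roll, pitch, yaw] about the fixed x, y, z axes, in that order (R = Rz(yaw) Ry(pitch) Rx(roll)).
In Python, from workcell import * gives the robot as it stands.
- The arm moves only by the tool send_rows, never from a script. Its argument "increments" is a list of rows, each a list of 3 entries, a list of its own where there are three numbers: the shift along the tool's x, y, z in mm, then the turn, a rotation vector about the tool's x, y, z in degrees, then the gripper's target within -1 to 1 (fully open at 1, half-way at 0, shut at -1). In form: [[[x, y, z], [wx, wy, wz], grip], ...]. A call has 1 to 10 rows; each row is the pose to reach, as a shift and turn from the pose commanded when the call began, along the tool's axes at that moment; what a row does not reach only later rows make up. A row lasts 1/10 s, in which the tool goes at most 50 mm and 8.59 degrees, less where a joint would pass 70% of its speed; a pose out of reach is approached as far as the arm can. A call with a gripper value outside its range is refused whole. The fingers move at their own pace and stop on an object; "newtons" is the grip in N (left out, the last holds). Time passes only in rows, so rows that repeat a pose let the fingers close. It gives the time, the measured TCP pose, the force, the opening and the grip force at its end, in the units of the state.
- observe(): the state, without advancing time (a new reading comes with each control period).
- grab_frame(name): name is "side" or "top"; returns the picture (400x640x3 uint8, blue, green, red); there is no depth.
- camera_params(name): a dict with "fovy" (degrees; the focal length in pixels is half the picture's height over the tangent of half this angle, whatever the lens; pixels are square), "cx", "cy" (the principal point, pixels), "extrinsics" (4x4, takes a point from world to camera coordinates). Camera axes: x right, y down, z forward; pixel columns grow to the right and rows downward; lengths in m; the calibration is good to about 2 mm. A picture is of the moment at which its call begins. camera_params takes no time and is no camera call.
- job_done(): hands the job in; it is judged then, once.
The state is a dict: "clock": time; "qpos": joint angles; "qd": joint speeds; "joint_efforts": joint torques, N m; "position": TCP position; "tool_rot": TCP orientation; "force": force on the tool from outside, world axes, zero at the start; "moment": the same for the moment, N m; "grip_width": finger opening in m; "finger_force": force on a finger pad.
Only numpy, scipy, OpenCV 4.12 (cv2) and the standard library are available. Lean on these libraries where they do the work, as an engineer would, in place of code of your own. Each camera call takes 0.05 s, during which the arm holds its last target. There are 200 camera calls.

### The job

Stock the little display cabinet: turn the brass hook off its peg, open the right door wide, then the left door that it overlaps, each to a right angle or more, and draw the white bin out to its stop. Tip the bin's lid up by its wooden tab so that it comes out from under the ledge at the back, lift it off and lay it flat on the cabinet's roof behind the notch; lay every kraft paper packet that lies loose on the counter (not those in the basket) inside the bin and push the bin fully home. Leave both doors wide open and do not disturb the tape roll or the bag of cookies.

Things in the scene. Friction and masses are not known exactly. Their poses are not given: they have to be found in the camera images.
- cabinet: Low wooden display cabinet, 304 mm wide (y), 130 mm high, fixed to the counter. Origin: on the counter under the middle of the back edge of the roof's notch; x points to its back, away from the robot, y to its left, z up. The shut doors' outer faces lie at x = -57 mm, their tops at z = 130 mm. Inside, a white bin slides straight out to -x.
- hook (a joint): Turn of the brass hook on the roof at the right: 0 = latched (its lip stands before the brass peg on top of the right door), grows anticlockwise seen from above, stops at 1.7 rad; beyond about 1.2 rad it is clear of the peg. It stays where it is left (0.05 N m). Latched, it leaves the doors up to 0.2 rad of play.
- hook_grip (a point): Middle of the hook's upright brass fin, on its vertical pivot axis, 28 mm above the roof. The fin is 32 mm long (this point's x), 10 mm thick (its y) and 26 mm high: its top is 10 mm above this point, and the 10 mm wide bar of the hook lies 16 mm below it.
- right_leaf (a joint): Opening angle of the right door (nearer the robot's right hand): 0 shut, 1.9 rad at its stop. Held shut by the hook. It carries the strip that overlaps the left door's edge. It turns anticlockwise seen from above as it opens and stays where it is left (0.06 N m).
- right_leaf_handle (a point): Grip point of the right door's handle: an upright round steel post, 14 mm thick, 36 mm in front of the door's face, 100 mm from its hinge axis. The point is on the post's axis, 10 mm below its top, 10 mm above the door's top edge; the post is free for 31 mm below the point, then a bracket joins it to the door. x points into the door, y along it.
- right_leaf_hinge (a point): Point on the right door's vertical hinge axis, at the height of the handle's grip point.
- left_leaf (a joint): Opening angle of the left door: 0 shut, 1.9 rad at its stop. It cannot open until the right door has swung away. It turns clockwise seen from above as it opens and stays where it is left (0.06 N m).
- left_leaf_handle (a point): Grip point of the left door's handle, a post like that of the right door; with both doors shut the two posts stand 100 mm apart. x points into the door, y along it.
- left_leaf_hinge (a point): Point on the left door's vertical hinge axis, at the height of the handle's grip point.
- bin (a joint): How far the white bin is drawn out: 0 home, 0.15 m at its stop. Sliding friction about 2 N. It needs both doors open beyond about 1.45 rad to pass.
- bin_handle (a point): Grip point of the bin's handle: an upright round steel post of 14 mm diameter, 25 mm in front of the bin; the point lies on its axis, 12 mm below its top, 106 mm above the counter; the post runs down 52 mm from the point.
- bin_floor (a point): Centre of the inner floor of the white open bin, 20 mm above the counter; axes as the cabinet's. The bin is 140 (x) by 240 (y) by 61 mm, inside 128 by 228 and 55 mm deep. Along its back a ledge juts forward 18 mm over the rim, its underside 10 mm and its top 16 mm above the rim: the lid's back edge sits 8 mm deep under it.
- bin_back (a point): Middle of the lid's back edge as it sits on the bin: on the rim's level, under the ledge; moves with the bin.
- lid: Loose grey lid, 130 (x) by 236 (y) mm, 0.15 kg. Origin: centre of the underside of its plug (112 by 212 by 6 mm, loose inside the rim); the 6 mm plate above it rests on the rim; x points to its back edge, z up. Laid on the roof it rests on the plug, its origin 130 mm above the counter.
- lid_tab (a point): Middle of the lid's wooden tab, an upright fin near the lid's front edge, 34 mm long (x), 10 mm thick (y), 32 mm high above the plate; the point lies 14 mm below its top, 18 mm above the plate's upper face, 45 mm in front of the lid's centre, 110 mm in front of its back edge.
- lid_back (a point): Middle of the lower back edge of the lid's plate: it tips about this edge; 0.3 rad is enough to draw it forward from under the ledge.
- packet_0: Flat kraft paper packet, a firm 62 (x) by 100 (y) by 14 mm, 0.06 kg, origin at the centre of its underside. Two to four of these packets are there in a run, lying on the counter to the right of the cabinet.
- packet_1: Flat kraft paper packet, a firm 62 (x) by 100 (y) by 14 mm, 0.06 kg, origin at the centre of its underside. Two to four of these packets are there in a run, lying on the counter to the right of the cabinet.
- packet_2: Flat kraft paper packet, a firm 62 (x) by 100 (y) by 14 mm, 0.06 kg, origin at the centre of its underside. Two to four of these packets are there in a run, lying on the counter to the right of the cabinet.
- packet_3: Flat kraft paper packet, a firm 62 (x) by 100 (y) by 14 mm, 0.06 kg, origin at the centre of its underside. Two to four of these packets are there in a run, lying on the counter to the right of the cabinet.
- tape_roll: Roll of cream tape, 98 mm across, 25 mm high, lying right of the cabinet; a bystander.
- cookies: Clear bag of brown cookies, 64 by 96 by 96 mm, standing right of the cabinet; a bystander.
- roof_spot (a point): Middle of the part of the flat roof behind the notch, on its upper face, 130 mm above the counter; a good place for the lid's centre. The full-width roof reaches from 78 mm in front of it to 82 mm behind it; farther in front there is roof only at the two sides (more than 112 mm from the middle), with the notch between, above the bin's handle.

How it is judged:
By the outcome, as a careful person would: the job done as asked, in the order asked, and still so for the second after the job is handed in, with the robot touching nothing.
Of packet_0, packet_1, packet_2, packet_3 only 2 to 4 are there at a start; the rules pass over those that are not, and their reading is None.
At some moment in a run one of packet_0, packet_1, packet_2, packet_3 may be knocked a few centimetres aside while the robot is not near it.
Once in a run the grip may slacken for a moment while it holds something.
It also fails if it takes over 210 s, if anything falls off the work surface, if the arm or the gripper's body presses on something with over 40 N, if the wrist force passes 120 N, or if a joint passes its speed limit or range.

## Working session

There is one attempt and no reset: what is moved stays moved. The work goes in short steps, Python scripts to look and compute and a tool call to move; the robot and the scene stay as the last step left them, time stands still between calls to the robot, and variables do not carry over. Pictures are saved under pics/ and viewed, at most 14 in all, crops included, and the job is handed in when it is done.

Besides the shell and the picture viewer there is one more tool, called after "Call:" in YAML: its name, and indented under it one key for each argument. send_rows: Moves the arm, as the interface text tells. Its arguments: {"type":"object","properties":{"increments":{"type":"array"},"newtons":{"type":"number"}},"required":["increments"]}

```bash
ls; mkdir -p pics; python3 - <<'E'
from workcell import *
import cv2
s=observe();print(s)
for n in("top","side"):
    print(n,camera_params(n)); cv2.imwrite(f"pics/{n}0.png",grab_frame(n))
E
```

```text
pics
{'clock': 0.0, 'qpos': array([ 1.23779263,  0.52202512, -0.03629878,  1.59996237,  0.02122428,
        1.02110193, -0.11279608]), 'qd': array([ 0.00184298, -0.00064262,  0.00100082,  0.00089302,  0.00023807,
        0.00066366,  0.00030931]), 'joint_efforts': array([ 2.86209715e-04, -9.27106619e+01,  1.97950311e+00, -3.69932020e+01,
        1.77148153e-02,  8.13624880e-03,  5.60640933e-05]), 'position': array([ 0.16222928, -0.60325089,  0.23073548]), 'tool_rot': array([-3.14048695e+00,  1.13158764e-04,  2.62784762e-01]), 'force': array([ 0.79488926, -0.75358064,  0.04632987]), 'moment': array([-0.00144839,  0.08878815, -0.01326792]), 'finger_force': 0.0, 'grip_width': 0.08556724290994004}
top {'fovy': 53.82104625548604, 'cx': 311.31757889759865, 'cy': 202.8597896571695, 'extrinsics': array([[-0.00263814, -0.99981159, -0.01923069, -0.00815103],
       [-0.98048617,  0.0063664 , -0.19648498,  0.59458287],
       [ 0.19657039,  0.01833707, -0.98031823,  1.24625919],
       [ 0.        ,  0.        ,  0.        ,  1.        ]])}
side {'fovy': 56.66432773735802, 'cx': 321.6923353090885, 'cy': 201.58581062958913, 'extrinsics': array([[-0.87133828, -0.49054721, -0.01153402,  0.49345199],
       [-0.24192443,  0.4499332 , -0.8596701 ,  0.25076966],
       [ 0.42689831, -0.74627311, -0.51071937,  0.95843597],
       [ 0.        ,  0.        ,  0.        ,  1.        ]])}
```

View pics/top0.png

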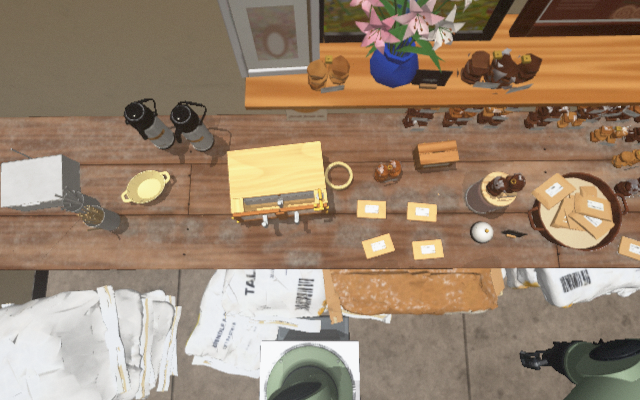

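View pics/side0.png

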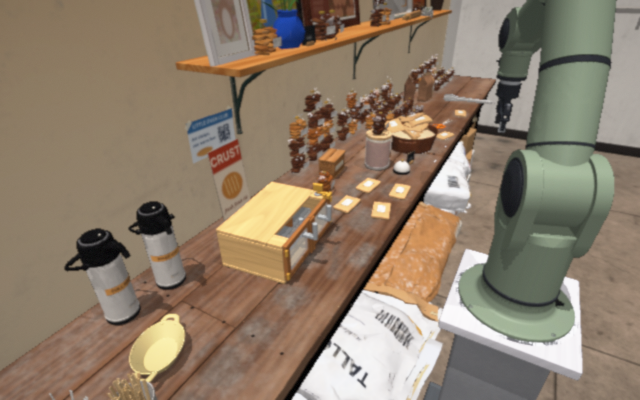

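```bash
cat > h.py <<'E'
import numpy as np, cv2
from scipy.spatial.transform import Rotation as R
from scipy.optimize import least_squares
from workcell import *
P={n:camera_params(n) for n in("top","side")}
def f(n): return 200/np.tan(np.radians(P[n]["fovy"]/2))
def proj(n,p):
    p=np.atleast_2d(p);E=P[n]["extrinsics"];c=p@E[:3,:3].T+E[:3,3]
    return c[:,:2]/c[:,2:]*f(n)+[P[n]["cx"],P[n]["cy"]]
def onz(n,uv,z):
    E=P[n]["extrinsics"];Rm=E[:3,:3];o=-Rm.T@E[:3,3]
    d=Rm.T@np.array([(uv[0]-P[n]["cx"])/f(n),(uv[1]-P[n]["cy"])/f(n),1]);return o+d*(z-o[2])/d[2]
def crop(n,x0,y0,x1,y1,k,name,pts=None):
    im=grab_frame(n)[y0:y1,x0:x1];im=cv2.resize(im,None,fx=k,fy=k,interpolation=cv2.INTER_CUBIC)
    if pts is not None:
        for u in proj(n,pts): cv2.circle(im,tuple(int(v) for v in (u-[x0,y0]+.5)*k),2,(255,0,255),-1)
    cv2.imwrite(f"pics/{name}.png",im)
def tool(T):  # print pose
    s=observe();return s
E
python3 - <<'E'
from h import *
crop("top",220,135,320,235,6,"tc0")
crop("side",210,170,350,290,5,"sc0")
E
```

```text
(no output)
```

View pics/tc0.png

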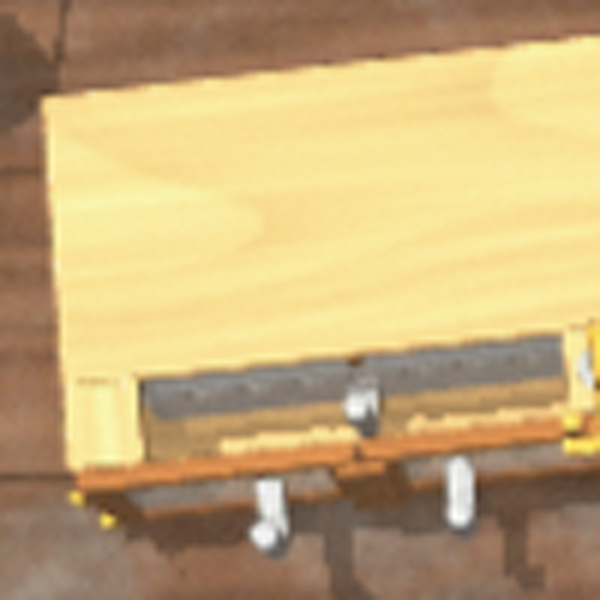

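View pics/sc0.png

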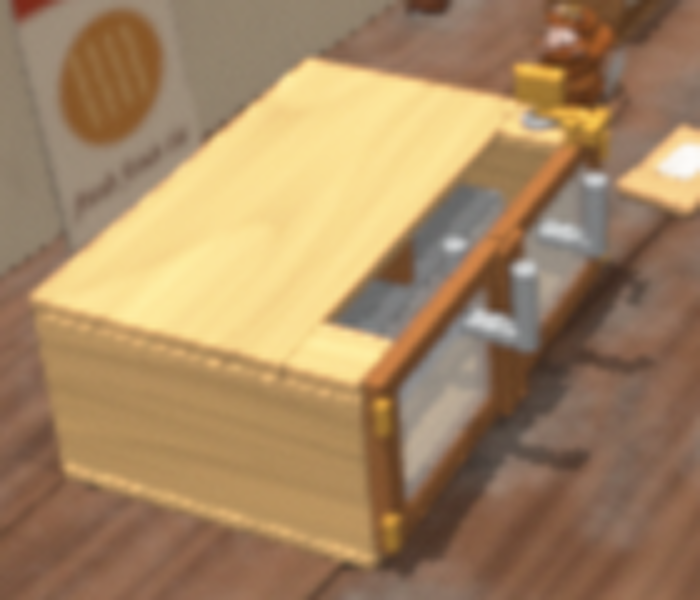

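```bash
cat >> h.py <<'E'
def cab(q,p):
    c,s=np.cos(q[2]),np.sin(q[2]);p=np.atleast_2d(p)/1000.
    return np.c_[q[0]+c*p[:,0]-s*p[:,1],q[1]+s*p[:,0]+c*p[:,1],p[:,2]]
E
python3 - <<'E'
from h import *
O=[("top",227.5,151.7,160,152,130),("top",243.3,198.3,0,112,130),("top",313.7,191.3,0,-112,130),
("top",322.5,141,160,-152,130),
("side",217,230,160,152,130),("side",272.4,182,160,-152,130),("side",276,234.4,0,112,130),("side",223.6,265,160,152,0),
("side",315,223,-93,50,150),("side",329,205.6,-93,-50,150)]
def r(q): return np.concatenate([proj(o[0],cab(q,o[3:]))[0]-o[1:3] for o in O])
s=least_squares(r,[.6,.1,.08],loss="soft_l1");q=s.x
print(q,s.cost);print(np.round(r(q).reshape(-1,2),1))
print("top posts",proj("top",cab(q,[[-93,50,150],[-93,-50,150],[-57,152,130]])))
print("hook side",onz("side",(318,187),.158))
print("binh top",onz("side",(301,218),.118))
for u in [(371,209),(422,212),(378,246),(427,249),(632,247)]: print(onz("top",u,.014))
for u in [(339,175)]: print(onz("top",u,.025))
crop("top",310,150,450,270,5,"tc1");crop("top",300,165,345,225,10,"tc2")
E
```

```text
[0.60668082 0.09104108 0.10256636] 3.9513482492639485
[[-0.3  0. ]
 [-0.2  0.3]
 [ 0.2 -0.3]
 [-1.6  0.7]
 [-0.4 -1.5]
 [-0.1 -1. ]
 [-1.3 -0.7]
 [-0.   0. ]
 [ 0.7 -0. ]
 [ 0.8 -0.4]]
top posts [[264.2265414  224.77361424]
 [296.83235502 221.27123098]
 [231.61664161 217.79620023]]
hook side [ 0.59746862 -0.03552748  0.158     ]
binh top [0.58413503 0.08855176 0.118     ]
[ 0.58088447 -0.21337714  0.014     ]
[ 0.56946688 -0.38565818  0.014     ]
[ 0.45496551 -0.23265449  0.014     ]
[ 0.44428566 -0.39502551  0.014     ]
[ 0.44803396 -1.0686015   0.014     ]
[ 0.69858159 -0.10583646  0.025     ]
```

View pics/tc1.png

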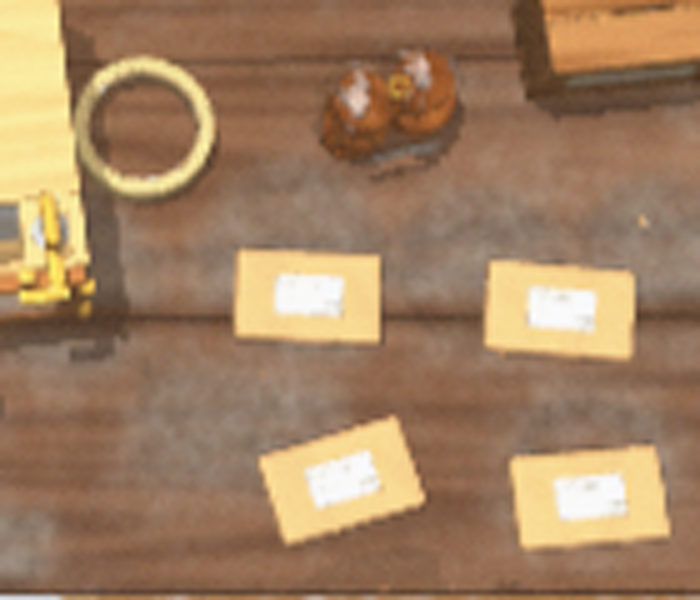

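View pics/tc2.png

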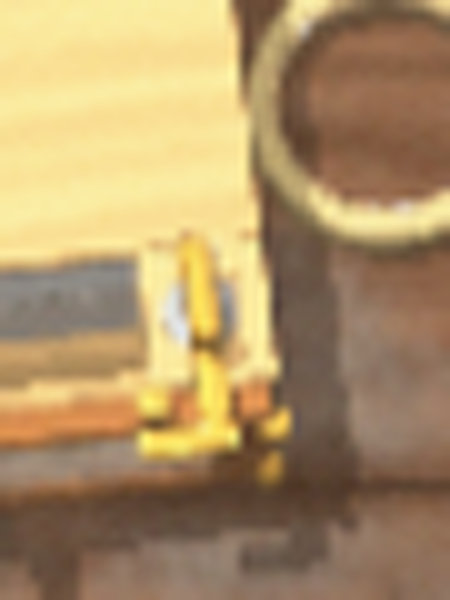

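```bash
cat >> h.py <<'E'
Q=np.array([0.60668,0.09104,0.1026])
def uncab(p,q=Q):
    c,s=np.cos(q[2]),np.sin(q[2]);d=np.asarray(p)[:2]-q[:2];return np.r_[c*d[0]+s*d[1],-s*d[0]+c*d[1],p[2]]*1000
def down(yaw,pitch=0): return R.from_euler("xyz",[np.pi,pitch,yaw])
def rel(p0,R0,p1,R1):
    a=R0.inv().apply(np.asarray(p1)-p0)*1000; w=np.degrees((R0.inv()*R1).as_rotvec()); return np.round(a,1).tolist(),np.round(w,1).tolist()
def plan(ts,start=None):
    """ts: (pos m, Rotation); prints each step relative to the previous target"""
    s=observe(); p,r=(s["position"],R.from_euler("xyz",s["tool_rot"])) if start is None else start
    print(np.round(s["clock"],1),np.round(s["position"],4),np.round(s["tool_rot"],3),np.round(s["force"],1),round(float(s["grip_width"]),4))
    for t in ts: print(*rel(p,r,*t)); p,r=t
E
python3 - <<'E'
from h import *
for u in [(319.2,193.3)]:print(uncab(onz("top",u,.165)))
print(uncab(onz("side",(318,187),.158)),uncab(onz("side",(301,218),.118)))
print(uncab(onz("top",(280.2,200.5),.118)))
h=cab(Q,[-27,-132,0])[0];print(h)
a=[*h[:2],.25];b=[*h[:2],.142]
plan([(a,down(.1026)),(b,down(.1026))])
print(np.round(proj("top",cab(Q,[[-27,-132,168]])),1),np.round(proj("side",cab(Q,[[-27,-132,158]])),1))
E
```

```text
[ -16.90981237 -126.94866834  165.        ]
[ -22.12599063 -124.95846172  158.        ] [-22.68125335  -0.16609922 118.        ]
[-16.09339954  -2.7881354  118.        ]
[ 0.59334144 -0.04303119  0.        ]
0.3 [ 0.1623 -0.6034  0.2311] [-3.141  0.     0.263] [-0.   0.2 -0.3] 0.0858
[561.8, -429.2, -18.7] [-0.0, 0.0, 9.2]
[0.0, -0.0, 108.0] [0.0, 0.0, 0.0]
[[321.2 196.1]] [[320.3 186.3]]
```

```bash
python3 - <<'E'
from h import *
h=cab(Q,[-19,-126,0])[0];print(h)
a=[*h[:2],.25];b=[*h[:2],.142]
plan([(a,down(.1026)),(b,down(.1026))])
E
```

```text
[ 0.60068485 -0.03624338  0.        ]
0.3 [ 0.1623 -0.6034  0.2311] [-3.141  0.     0.263] [-0.   0.2 -0.3] 0.0858
[570.6, -433.9, -18.7] [-0.0, 0.0, 9.2]
[0.0, -0.0, 108.0] [0.0, 0.0, 0.0]
```

Call:
send_rows:
  increments:
    - [[57,-42,-2],[0,0,1],1]
    - [[114,-85,-4],[0,0,2],1]
    - [[171,-127,-6],[0,0,3],1]
    - [[228,-169,-8],[0,0,4],1]
    - [[285,-211,-10],[0,0,5],1]
    - [[342,-254,-12],[0,0,6],1]
    - [[399,-296,-14],[0,0,7],1]
    - [[456,-338,-16],[0,0,8],1]
    - [[513,-381,-18],[0,0,9],1]
    - [[571,-425,-19],[0,0,9.2],1]

```text
clock: 1.3
position: [0.4734, -0.2098, 0.2455]
tool_rot: [3.141, -0.0, 0.101]
force: [1.3, -1.0, 0.5]
grip_width: 0.0853
finger_force: 0.0
```

Call:
send_rows:
  increments:
    - [[0,0,0],[0,0,0],0]
    - [[0,0,0],[0,0,0],0]
    - [[0,0,0],[0,0,0],0]
    - [[0,0,0],[0,0,0],0]

```text
clock: 1.7
position: [0.4718, -0.2127, 0.2452]
tool_rot: [3.141, 0.0, 0.1]
force: [0.4, 0.1, -0.8]
grip_width: 0.0424
finger_force: 0.0
```

```bash
python3 - <<'E'
from h import *
h=cab(Q,[-19,-126,0])[0]
a=[*h[:2],.25];b=[*h[:2],.18]
plan([(a,down(.1026)),(b,down(.1026))])
E
```

```text
1.7 [ 0.4718 -0.2127  0.2452] [3.141 0.    0.1  ] [ 0.4  0.1 -0.8] 0.0424
[145.9, -162.6, -4.9] [0.0, 0.0, -0.1]
[0.0, -0.0, 70.0] [0.0, 0.0, 0.0]
```

Call:
send_rows:
  increments:
    - [[30,-33,-1],[0,0,0],0]
    - [[60,-66,-2],[0,0,0],0]
    - [[90,-99,-3],[0,0,0],0]
    - [[120,-132,-4],[0,0,0],0]
    - [[146,-163,-5],[0,0,0],0]
    - [[146,-163,-5],[0,0,0],0]
    - [[146,-163,30],[0,0,0],0]
    - [[146,-163,65],[0,0,0],0]
    - [[146,-163,65],[0,0,0],0]

```text
clock: 2.6
position: [0.5986, -0.0358, 0.1765]
tool_rot: [-3.141, 0.006, 0.101]
force: [-0.4, 0.0, 0.2]
grip_width: 0.0423
finger_force: 0.0
```

```bash
python3 - <<'E'
from h import *
h=cab(Q,[-19,-126,0])[0]
plan([([*h[:2],.142],down(.1026))])
a=grab_frame("side")[140:240,250:370];b=grab_frame("top")[150:240,270:378]
cv2.imwrite("pics/h1.png",np.hstack([cv2.resize(a,(600,500),interpolation=2)[:, :400+0*1] if 0 else cv2.resize(a,(400,333),interpolation=2),cv2.resize(b,(400,333),interpolation=2)]))
E
```

```text
2.6 [ 0.5986 -0.0358  0.1765] [-3.141  0.006  0.101] [-0.4  0.   0.2] 0.0423
[2.2, 0.7, 34.5] [-0.0, 0.4, -0.1]
```

View pics/h1.png

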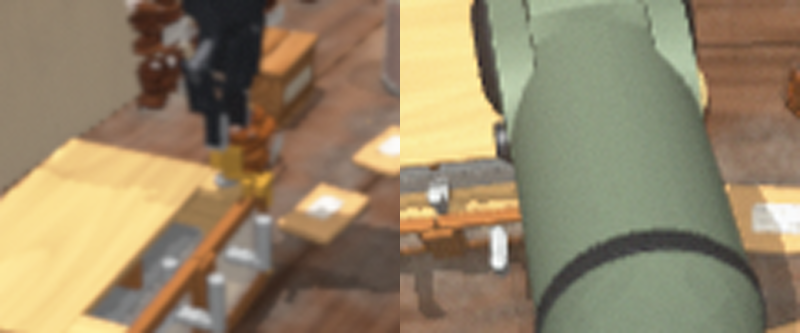

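Call:
send_rows:
  increments:
    - [[2,1,18],[0,0,0],0]
    - [[2,1,35],[0,0,0],0]
    - [[2,1,35],[0,0,0],-1]
    - [[2,1,35],[0,0,0],-1]
    - [[2,1,35],[0,0,0],-1]
    - [[2,1,35],[0,0,0],-1]
  newtons: 30

```text
clock: 3.3
position: [0.6039, -0.0365, 0.1472]
tool_rot: [3.14, -0.002, 0.101]
force: [-1.2, -6.6, 7.0]
grip_width: 0.0095
finger_force: 33.7
```

Call:
send_rows:
  increments:
    - [[0,0,0],[0,0,-4],-1]
    - [[0,0,0],[0,0,-12],-1]
    - [[0,0,0],[0,0,-20],-1]
    - [[0,0,0],[0,0,-28],-1]

```text
clock: 3.7
position: [0.6035, -0.0356, 0.1471]
tool_rot: [3.14, -0.001, 0.596]
force: [-5.8, 1.1, 9.5]
grip_width: 0.0096
finger_force: 33.9
```

Call:
send_rows:
  increments:
    - [[0,0,-3],[0,0,-8],-1]
    - [[0,0,-3],[0,0,-16],-1]
    - [[0,0,-3],[0,0,-24],-1]
    - [[0,0,-3],[0,0,-32],-1]
    - [[0,0,-3],[0,0,-40],-1]
    - [[0,0,-3],[0,0,-48],-1]
    - [[0,0,-3],[0,0,-56],-1]
    - [[0,0,-3],[0,0,-60],-1]
    - [[0,0,-3],[0,0,-60],-1]

```text
clock: 4.6
position: [0.6016, -0.0351, 0.1482]
tool_rot: [-3.138, -0.0, 1.641]
force: [-8.2, 3.8, -9.5]
grip_width: 0.009
finger_force: 35.1
```

Call:
send_rows:
  increments:
    - [[0,0,0],[0,0,0],0]
    - [[0,0,0],[0,0,0],0]
    - [[0,0,-30],[0,0,0],0]
    - [[0,0,-60],[0,0,0],0]
    - [[0,0,-60],[0,0,0],0]

```text
clock: 5.1
position: [0.6052, -0.0351, 0.2127]
tool_rot: [3.135, 0.001, 1.638]
force: [-0.1, 0.4, 0.1]
grip_width: 0.0427
finger_force: 0.0
```

```bash
python3 - <<'E'
from h import *
s=observe();print(s["qpos"])
g=cab(Q,[-93,-50,0])[0]
plan([([*g[:2],.21],down(.1026)),([*g[:2],.124],down(.1026))])
a=grab_frame("side")[140:240,250:370]
cv2.imwrite("pics/h2.png",cv2.resize(a,(480,400),interpolation=2))
E
```

```text
[ 0.3828956   0.57133081 -0.62372129  1.65404698  0.37848883  1.03269477
 -0.29346889]
5.1 [ 0.6052 -0.0351  0.2127] [3.135e+00 1.000e-03 1.638e+00] [-0.1  0.4  0.1] 0.0427
[72.5, -81.3, 2.1] [0.3, -0.2, 88.0]
[0.0, -0.0, 86.0] [0.0, 0.0, 0.0]
```

View pics/h2.png

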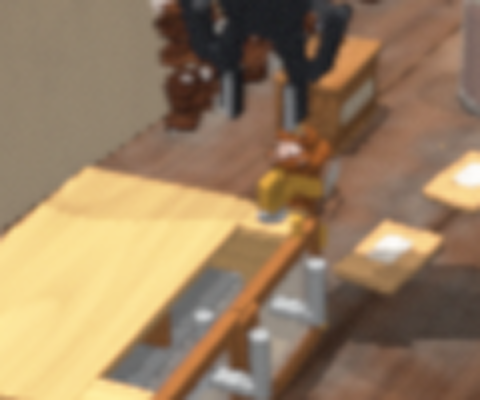

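Call:
send_rows:
  increments:
    - [[8,-8,0],[0,0,8],0]
    - [[16,-16,0],[0,0,16],0]
    - [[24,-25,0],[0,0,25],0]
    - [[32,-33,0],[0,0,33],0]
    - [[40,-41,0],[0,0,42],0]
    - [[48,-50,0],[0,0,50],0]
    - [[56,-60,0],[0,0,59],0]
    - [[64,-70,0],[0,0,67],0]
    - [[72,-81,0],[0,0,76],0]
    - [[72,-81,0],[0,0,84],0]

```text
clock: 6.15
position: [0.5164, 0.0319, 0.2082]
tool_rot: [3.142, 0.0, 0.167]
force: [0.1, -1.2, -0.2]
grip_width: 0.043
finger_force: 0.0
```

Call:
send_rows:
  increments:
    - [[0,0,0],[0,0,4],0]
    - [[0,0,0],[0,0,4],0]

```text
clock: 6.35
position: [0.5175, 0.0312, 0.2081]
tool_rot: [3.141, -0.0, 0.101]
force: [0.7, -0.3, 0.7]
grip_width: 0.0426
finger_force: 0.0
```

```bash
python3 - <<'E'
from h import *
g=cab(Q,[-93,-50,0])[0]
plan([([*g[:2],.123],down(.1026))])
h=np.array([-57,-150.])
ts=[]
from math import *
ps=[]
for th in np.arange(0,1.71,.17):
    c,s=cos(th),sin(th);v=h+[c*-36-s*100,s*-36+c*100]
    ps.append((cab(Q,[*v,123])[0],down(Q[2]+th)))
for i in (0,5):
    for j in range(i+1,i+6): print(rel(*ps[i],*ps[j]))
E
```

```text
6.4 [0.5175 0.0312 0.2081] [ 3.141 -0.     0.101] [ 0.7 -0.3  0.7] 0.0426
[1.8, -0.5, 85.1] [0.0, -0.0, -0.1]
([-16.4, 7.5, 0.0], [-0.0, 0.0, -9.7])
([-31.3, 17.7, 0.0], [0.0, 0.0, -19.5])
([-44.2, 30.3, 0.0], [0.0, 0.0, -29.2])
([-54.9, 44.9, 0.0], [-0.0, 0.0, -39.0])
([-62.9, 61.0, 0.0], [0.0, 0.0, -48.7])
([-16.4, 7.5, 0.0], [-0.0, 0.0, -9.7])
([-31.3, 17.7, 0.0], [-0.0, 0.0, -19.5])
([-44.2, 30.3, 0.0], [-0.0, 0.0, -29.2])
([-54.9, 44.9, 0.0], [0.0, 0.0, -39.0])
([-62.9, 61.0, 0.0], [-0.0, 0.0, -48.7])
```

Call:
send_rows:
  increments:
    - [[2,-0.5,40],[0,0,0],0]
    - [[2,-0.5,80],[0,0,0],0]
    - [[2,-0.5,85],[0,0,0],0]
    - [[2,-0.5,85],[0,0,0],-1]
    - [[2,-0.5,85],[0,0,0],-1]
    - [[2,-0.5,85],[0,0,0],-1]
    - [[2,-0.5,85],[0,0,0],-1]
  newtons: 50

```text
clock: 7.05
position: [0.5194, 0.0344, 0.1248]
tool_rot: [-3.139, -0.001, 0.105]
force: [-5.1, 14.8, -4.8]
grip_width: 0.0123
finger_force: 49.2
```

Call:
send_rows:
  increments:
    - [[-8.4,3.3,0],[0,0,-4.9],-1]
    - [[-16.4,7.5,0],[0,0,-9.7],-1]
    - [[-24,12.3,0],[0,0,-14.6],-1]
    - [[-31.3,17.7,0],[0,0,-19.5],-1]
    - [[-31.3,17.7,0],[0,0,-19.5],-1]

```text
clock: 7.55
position: [0.4893, 0.0112, 0.1248]
tool_rot: [-3.141, -0.0, 0.447]
force: [-6.5, 7.6, -4.1]
grip_width: 0.0124
finger_force: 49.5
```

Call:
send_rows:
  increments:
    - [[-8.4,3.3,0],[0,0,-4.9],-1]
    - [[-16.4,7.5,0],[0,0,-9.7],-1]
    - [[-24,12.3,0],[0,0,-14.6],-1]
    - [[-31.3,17.7,0],[0,0,-19.5],-1]
    - [[-38,23.8,0],[0,0,-24.3],-1]
    - [[-44.2,30.3,0],[0,0,-29.2],-1]
    - [[-49.8,37.3,0],[0,0,-34.1],-1]
    - [[-54.9,44.9,0],[0,0,-39],-1]
    - [[-59.2,52.7,0],[0,0,-43.8],-1]
    - [[-62.9,61,0],[0,0,-48.7],-1]

```text
clock: 8.55
position: [0.462, -0.0715, 0.1249]
tool_rot: [3.136, -0.001, 1.297]
force: [18.2, 2.5, -24.7]
grip_width: 0.0123
finger_force: 48.6
```

Call:
send_rows:
  increments:
    - [[-8.4,3.3,0],[0,0,-4.9],-1]
    - [[-16.4,7.5,0],[0,0,-9.7],-1]
    - [[-24,12.3,0],[0,0,-14.6],-1]
    - [[-31.3,17.7,0],[0,0,-19.5],-1]
    - [[-38,23.8,0],[0,0,-24.3],-1]
    - [[-44.2,30.3,0],[0,0,-29.2],-1]
    - [[-44.2,30.3,0],[0,0,-29.2],-1]

```text
clock: 9.25
position: [0.4802, -0.1213, 0.1249]
tool_rot: [3.134, -0.0, 1.806]
force: [19.6, 11.6, -22.5]
grip_width: 0.0121
finger_force: 49.5
```

Call:
send_rows:
  increments:
    - [[0,0,0],[0,0,0],0]
    - [[0,0,0],[0,0,0],0]
    - [[0,0,0],[0,0,0],0]
    - [[0,0,-40],[0,0,0],0]
    - [[0,0,-80],[0,0,0],0]
    - [[0,0,-80],[0,0,0],0]

```text
clock: 9.85
position: [0.4783, -0.1222, 0.2078]
tool_rot: [3.136, 0.004, 1.802]
force: [1.1, 0.3, -1.6]
grip_width: 0.0425
finger_force: 0.0
```

```bash
python3 - <<'E'
from h import *
s=observe();print(s["qpos"])
g=cab(Q,[-92,52,0])[0]
plan([([*g[:2],.205],down(.1026+np.pi))])
E
```

```text
[ 0.73838725  0.43430718 -0.79019039  1.94007569  0.38932054  0.91757859
 -0.01436735]
9.8 [ 0.4783 -0.1222  0.2078] [3.136 0.004 1.802] [ 1.1  0.3 -1.6] 0.0425
[241.5, 89.2, 2.4] [0.1, 0.4, -82.6]
```

Call:
send_rows:
  increments:
    - [[24,9,0],[0,0,-8],0]
    - [[48,18,0],[0,0,-16],0]
    - [[72,27,1],[0,0,-24],0]
    - [[96,36,1],[0,0,-32],0]
    - [[120,44,1],[0,0,-40],0]
    - [[144,53,1],[0,0,-48],0]
    - [[168,62,2],[0,0,-56],0]
    - [[192,71,2],[0,0,-64],0]
    - [[216,80,2],[0,0,-72],0]
    - [[241,89,2],[0,0,-80],0]

```text
clock: 10.85
position: [0.5079, 0.1336, 0.2015]
tool_rot: [-3.141, 0.001, -3.08]
force: [0.6, -0.9, 0.0]
grip_width: 0.0424
finger_force: 0.0
```

```bash
python3 - <<'E'
from h import *
s=observe();print(s["qpos"])
g=cab(Q,[-92,52,0])[0]
plan([([*g[:2],.123],down(.1026+np.pi))])
crop("top",230,150,390,280,4,"d1")
from math import *
h=np.array([-57,150.]);ps=[]
for th in np.arange(0,1.71,.085):
    c,s=cos(th),-sin(th);v=h+[c*-36-s*-100,s*-36+c*-100]
    ps.append((cab(Q,[*v,123])[0],down(Q[2]-th+np.pi)))
for j in range(1,11): print(rel(*ps[0],*ps[j]))
E
```

```text
[ 0.40548501  0.62387678 -1.10929047  1.85648567  0.63928013  1.07249853
  0.67585771]
10.8 [0.5079 0.1336 0.2015] [-3.141e+00  1.000e-03 -3.080e+00] [ 0.6 -0.9  0. ] 0.0424
[-1.9, -0.3, 78.5] [-0.1, 0.0, -2.3]
([8.4, 3.4, 0.0], [-0.0, -0.0, 4.9])
([16.4, 7.5, 0.0], [0.0, -0.0, 9.7])
([24.1, 12.3, 0.0], [-0.0, -0.0, 14.6])
([31.3, 17.7, 0.0], [0.0, -0.0, 19.5])
([38.0, 23.7, 0.0], [-0.0, -0.0, 24.4])
([44.2, 30.3, 0.0], [-0.0, -0.0, 29.2])
([49.9, 37.4, 0.0], [0.0, -0.0, 34.1])
([54.9, 44.9, 0.0], [-0.0, -0.0, 39.0])
([59.2, 52.8, 0.0], [0.0, -0.0, 43.8])
([62.9, 61.0, 0.0], [0.0, -0.0, 48.7])
```

View pics/d1.png

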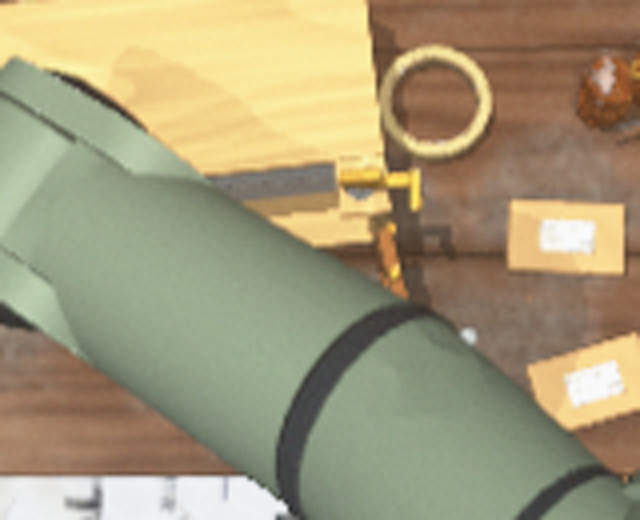

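Call:
send_rows:
  increments:
    - [[-2,0,40],[0,0,-2.3],0]
    - [[-2,0,78],[0,0,-2.3],0]
    - [[-2,0,79],[0,0,-2.3],0]
    - [[-2,0,79],[0,0,-2.3],-1]
    - [[-2,0,79],[0,0,-2.3],-1]
    - [[-2,0,79],[0,0,-2.3],-1]
    - [[-2,0,79],[0,0,-2.3],-1]

```text
clock: 11.6
position: [0.5104, 0.1343, 0.1243]
tool_rot: [3.14, 0.003, -3.045]
force: [-0.8, 6.6, 2.3]
grip_width: 0.0123
finger_force: 48.7
```

Call:
send_rows:
  increments:
    - [[8.4,3.3,0],[0,0,4.9],-1]
    - [[16.4,7.5,0],[0,0,9.7],-1]
    - [[24,12.3,0],[0,0,14.6],-1]
    - [[31.3,17.7,0],[0,0,19.5],-1]
    - [[31.3,17.7,0],[0,0,19.5],-1]

```text
clock: 12.1
position: [0.4773, 0.1493, 0.1243]
tool_rot: [3.139, 0.003, 2.896]
force: [3.1, 4.7, -3.2]
grip_width: 0.0123
finger_force: 49.2
```

```bash
python3 - <<'E'
from h import *
s=observe();print(s["qpos"],s["force"])
E
```

```text
[ 0.27475548  0.65488466 -0.96140317  1.98888102  0.71125678  0.87255297
  0.24711064] [ 3.13370889  4.74211835 -3.16379173]
```

Call:
send_rows:
  increments:
    - [[8.4,3.3,0],[0,0,4.9],-1]
    - [[16.4,7.5,0],[0,0,9.7],-1]
    - [[24,12.3,0],[0,0,14.6],-1]
    - [[31.3,17.7,0],[0,0,19.5],-1]
    - [[38,23.8,0],[0,0,24.3],-1]
    - [[44.2,30.3,0],[0,0,29.2],-1]
    - [[49.8,37.3,0],[0,0,34.1],-1]
    - [[54.9,44.9,0],[0,0,39],-1]
    - [[59.2,52.7,0],[0,0,43.8],-1]
    - [[62.9,61,0],[0,0,48.7],-1]

```text
clock: 13.1
position: [0.4314, 0.2233, 0.1242]
tool_rot: [3.138, 0.0, 2.045]
force: [2.7, 1.1, 4.0]
grip_width: 0.0116
finger_force: 49.9
```

Call:
send_rows:
  increments:
    - [[8.4,3.3,0],[0,0,4.9],-1]
    - [[16.4,7.5,0],[0,0,9.7],-1]
    - [[24,12.3,0],[0,0,14.6],-1]
    - [[31.3,17.7,0],[0,0,19.5],-1]
    - [[38,23.8,0],[0,0,24.3],-1]
    - [[44.2,30.3,0],[0,0,29.2],-1]
    - [[44.2,30.3,0],[0,0,29.2],-1]

```text
clock: 13.8
position: [0.4379, 0.2772, 0.1241]
tool_rot: [3.139, -0.003, 1.538]
force: [-2.0, 2.3, 15.8]
grip_width: 0.0122
finger_force: 51.2
```

Call:
send_rows:
  increments:
    - [[0,0,0],[0,0,0],0]
    - [[0,0,0],[0,0,0],0]
    - [[0,0,0],[0,0,0],0]
    - [[0,0,-40],[0,0,0],0]
    - [[0,0,-80],[0,0,0],0]
    - [[0,0,-80],[0,0,0],0]

```text
clock: 14.4
position: [0.4385, 0.2764, 0.2065]
tool_rot: [3.137, -0.003, 1.539]
force: [0.2, -0.4, 0.1]
grip_width: 0.0428
finger_force: 0.0
```

```bash
python3 - <<'E'
from h import *
s=observe();print(s["qpos"],s["force"])
g=cab(Q,[-20,0,0])[0]
plan([([*g[:2],.205],down(.1026)),([*g[:2],.205],down(.1026+np.pi))])
E
```

```text
[-0.14636664  0.45613496 -0.70337919  1.88394433  0.36619906  0.9267795
 -1.05353875] [ 0.24687322 -0.40225588  0.09847672]
14.4 [0.4385 0.2764 0.2065] [ 3.137e+00 -3.000e-03  1.539e+00] [ 0.2 -0.4  0.1] 0.0428
[-182.6, 154.1, 1.7] [0.1, -0.4, 82.3]
[0.0, 0.0, 0.0] [0.0, 0.0, -180.0]
```

Call:
send_rows:
  increments:
    - [[-18,15,0],[0,0,8],0]
    - [[-36,31,0],[0,0,16],0]
    - [[-54,46,0],[0,0,24],0]
    - [[-72,61,1],[0,0,32],0]
    - [[-91,77,1],[0,0,41],0]
    - [[-109,92,1],[0,0,49],0]
    - [[-127,108,1],[0,0,57],0]
    - [[-146,123,2],[0,0,66],0]
    - [[-164,138,2],[0,0,74],0]
    - [[-182,154,2],[0,0,82],0]

```text
clock: 15.4
position: [0.5855, 0.0873, 0.2]
tool_rot: [3.141, 0.0, 0.102]
force: [-0.1, 1.1, 0.7]
grip_width: 0.0429
finger_force: 0.0
```

Call:
send_rows:
  increments:
    - [[0,0,0],[0,0,0],0]

```text
clock: 15.5
position: [0.5865, 0.0852, 0.1998]
tool_rot: [3.14, -0.0, 0.099]
force: [-0.8, -0.1, 0.5]
grip_width: 0.0426
finger_force: 0.0
```

```bash
python3 - <<'E'
from h import *
s=observe();print(s["qpos"],s["force"])
g=cab(Q,[-20,0,0])[0]
plan([([*g[:2],.089],down(.1026))])
crop("side",230,150,390,290,4,"d2")
E
```

```text
[-0.03961218  0.51677103 -0.29199676  1.70982653  0.17855033  0.94125535
 -1.87251853] [-0.76094909 -0.11980692  0.50565458]
15.5 [0.5865 0.0852 0.1998] [ 3.14  -0.     0.099] [-0.8 -0.1  0.5] 0.0426
[0.7, -3.8, 110.8] [0.1, -0.0, -0.2]
```

View pics/d2.png

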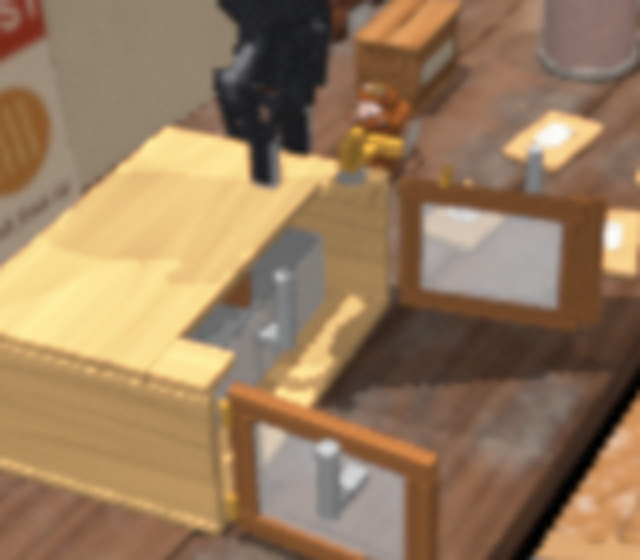

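Call:
send_rows:
  increments:
    - [[1,-4,40],[0,0,0],0]
    - [[1,-4,80],[0,0,0],0]
    - [[1,-4,111],[0,0,0],0]
    - [[1,-4,111],[0,0,0],-1]
    - [[1,-4,111],[0,0,0],-1]
    - [[1,-4,111],[0,0,0],-1]
    - [[1,-4,111],[0,0,0],-1]

```text
clock: 16.25
position: [0.5856, 0.0922, 0.09]
tool_rot: [3.141, 0.0, 0.108]
force: [-1.7, -3.4, -12.5]
grip_width: 0.0123
finger_force: 49.6
```

Call:
send_rows:
  increments:
    - [[-10,0,0],[0,0,0],-1]
    - [[-25,0,0],[0,0,0],-1]
    - [[-45,0,0],[0,0,0],-1]
    - [[-65,0,0],[0,0,0],-1]
    - [[-85,0,0],[0,0,0],-1]
    - [[-105,0,0],[0,0,0],-1]
    - [[-125,0,0],[0,0,0],-1]
    - [[-140,0,0],[0,0,0],-1]
    - [[-149,0,0],[0,0,0],-1]
    - [[-152,0,0],[0,0,0],-1]

```text
clock: 17.25
position: [0.4362, 0.0764, 0.0901]
tool_rot: [-3.141, -0.005, 0.107]
force: [22.1, -3.8, -31.7]
grip_width: 0.0122
finger_force: 48.6
```

Call:
send_rows:
  increments:
    - [[-1,0,0],[0,0,0],-1]
    - [[-1,0,0],[0,0,0],-1]

```text
clock: 17.45
position: [0.4363, 0.0764, 0.09]
tool_rot: [-3.141, -0.005, 0.107]
force: [13.7, -4.7, -22.1]
grip_width: 0.0119
finger_force: 49.3
```

Call:
send_rows:
  increments:
    - [[0,0,0],[0,0,0],0]
    - [[0,0,0],[0,0,0],0]
    - [[0,0,0],[0,0,0],0]
    - [[0,0,-40],[0,0,0],0]
    - [[0,0,-80],[0,0,0],0]
    - [[0,0,-80],[0,0,0],0]

```text
clock: 18.05
position: [0.4357, 0.0769, 0.1734]
tool_rot: [-3.141, -0.007, 0.108]
force: [0.4, 0.1, -1.2]
grip_width: 0.0426
finger_force: 0.0
```

```bash
cat >> h.py <<'E'
H=np.array([.4363,.0764]);QB=np.array([*(np.array([.5856,.0922])+.0206*np.array([np.cos(.105),np.sin(.105)])),.105])  # refined cab pose
E
python3 - <<'E'
from h import *
print(QB)
t=cab(QB,[-170.7+45,0,0])[0]
plan([([*t[:2],.150],down(.105)),([*t[:2],.088],down(.105))])
pts=cab(QB,[[-125.7-17,0,113],[-125.7+17,0,113],[-125.7,0,99],[-145.7-0,120,75],[-145.7,-120,75]])
print(np.round(proj("side",pts),1))
crop("side",240,180,390,300,5,"l1")
E
```

```text
[0.60608655 0.09435903 0.105     ]
18.0 [0.4357 0.0769 0.1734] [-3.141 -0.007  0.108] [ 0.4  0.1 -1.2] 0.0426
[45.4, 0.6, 23.7] [-0.0, -0.4, 0.1]
[0.0, -0.0, 62.0] [0.0, 0.0, 0.0]
[[339.1 229.1]
 [327.9 226.5]
 [333.4 231.8]
 [323.4 265.9]
 [353.7 218.8]]
```

View pics/l1.png

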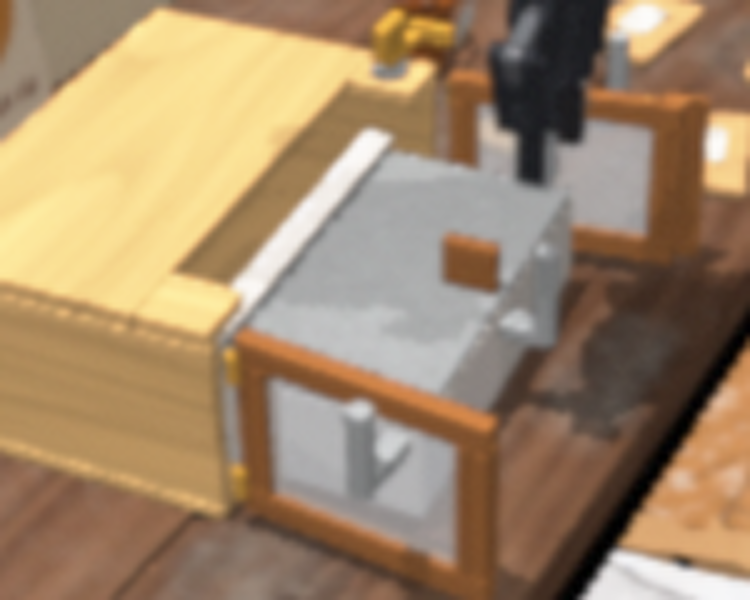

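Call:
send_rows:
  increments:
    - [[20,0.5,0],[0,-0.4,0],0]
    - [[45.5,0.5,20],[0,-0.4,0],0]
    - [[45.5,0.5,55],[0,-0.4,0],0]
    - [[45.5,0.5,85],[0,-0.4,0],0]
    - [[45.5,0.5,85],[0,-0.4,0],0]
    - [[45.5,0.5,85],[0,-0.4,0],-1]
    - [[45.5,0.5,85],[0,-0.4,0],-1]
    - [[45.5,0.5,85],[0,-0.4,0],-1]
    - [[45.5,0.5,85],[0,-0.4,0],-1]
  newtons: 60

```text
clock: 19.0
position: [0.479, 0.0805, 0.0845]
tool_rot: [-3.142, 0.007, 0.107]
force: [0.5, -0.4, -2.1]
grip_width: 0.0087
finger_force: 58.4
```

```bash
python3 - <<'E'
from h import *
s=observe();print(s["qpos"],s["force"]);p0=s["position"];r0=R.from_euler("xyz",s["tool_rot"])
piv=cab(QB,[-125.7+110,0,75])[0];ax=np.array([-np.sin(.105),np.cos(.105),0])
for a in (.05,.1,.15,.2,.25,.3,.35):
    q=R.from_rotvec(ax*a); print(rel(p0,r0,piv+q.apply(p0-piv),q*r0))
print(piv)
plan([])
E
```

```text
[-0.08325126  0.54594083 -0.26798603  2.0626891   0.25494044  0.57024387
 -1.99411108] [ 0.54660795 -0.42894241 -2.13029224]
([0.6, 0.0, -5.6], [0.0, -2.9, -0.0])
([1.4, 0.0, -11.2], [0.0, -5.7, -0.0])
([2.6, 0.0, -16.7], [0.0, -8.6, -0.0])
([4.0, 0.0, -22.1], [0.0, -11.5, -0.0])
([5.7, 0.0, -27.5], [0.0, -14.3, -0.0])
([7.6, 0.0, -32.8], [0.0, -17.2, -0.0])
([9.8, 0.0, -38.0], [0.0, -20.1, -0.0])
[0.59047301 0.09271356 0.075     ]
19.0 [0.479  0.0805 0.0845] [-3.142  0.007  0.107] [ 0.5 -0.4 -2.1] 0.0087
```

Call:
send_rows:
  increments:
    - [[0.6,0,-5.6],[0,-2.9,0],-1]
    - [[1.4,0,-11.2],[0,-5.7,0],-1]
    - [[2.6,0,-16.7],[0,-8.6,0],-1]
    - [[4,0,-22.1],[0,-11.5,0],-1]
    - [[5.7,0,-27.5],[0,-14.3,0],-1]
    - [[7.6,0,-32.8],[0,-17.2,0],-1]
    - [[9.8,0,-38],[0,-20.1,0],-1]
    - [[9.8,0,-38],[0,-20.1,0],-1]

```text
clock: 19.8
position: [0.4898, 0.0817, 0.1221]
tool_rot: [-3.141, 0.358, 0.107]
force: [0.2, -0.7, -1.6]
grip_width: 0.0089
finger_force: 58.6
```

```bash
python3 - <<'E'
from h import *
s=observe();print(s["qpos"],s["force"],s["moment"]);p=s["position"]
u=np.array([np.cos(.105),np.sin(.105),0]);z=np.array([0,0,1])
r1=R.from_euler("xyz",s["tool_rot"])
plan([(p-.025*u,r1),(p-.025*u+.11*z,down(.105))])
a=grab_frame("side")[180:290,250:390];cv2.imwrite("pics/l2.png",cv2.resize(a,(560,440),interpolation=2))
E
```

```text
[-0.03843937  0.67293246 -0.31290865  1.72862746  0.13138019  1.12210039
 -1.86293358] [ 0.16121947 -0.7149861  -1.59230374] [-0.00920774 -0.53458077 -0.01631275]
19.8 [0.4898 0.0817 0.1221] [-3.141  0.358  0.107] [ 0.2 -0.7 -1.6] 0.0089
[-23.4, -0.0, 8.8] [0.0, 0.0, 0.0]
[-38.5, -0.0, -103.0] [0.0, 20.5, 0.1]
```

View pics/l2.png

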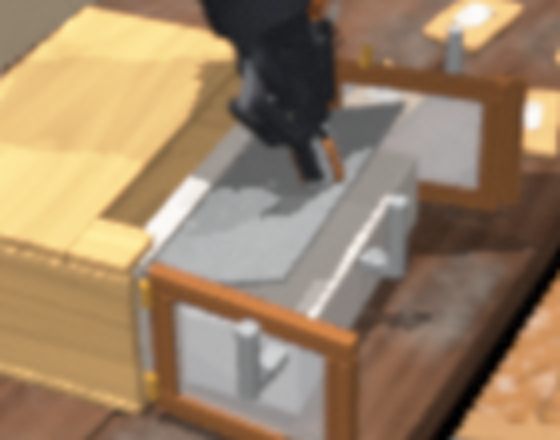

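Call:
send_rows:
  increments:
    - [[-6,0,2],[0,0,0],-1]
    - [[-12,0,4.5],[0,0,0],-1]
    - [[-18,0,6.7],[0,0,0],-1]
    - [[-23.4,0,8.8],[0,0,0],-1]
    - [[-23.4,0,8.8],[0,0,0],-1]
    - [[-27,0,-2],[0,0,0],-1]
    - [[-33,0,-17],[0,0,0],-1]
    - [[-42,0,-42],[0,5,0],-1]
    - [[-52,0,-68],[0,10,0],-1]
    - [[-62,0,-94],[0,16,0],-1]

```text
clock: 20.85
position: [0.4644, 0.0791, 0.2335]
tool_rot: [-3.141, 0.074, 0.107]
force: [1.0, -0.7, -0.9]
grip_width: 0.0095
finger_force: 59.7
```

```bash
python3 - <<'E'
from h import *
s=observe();print(s["qpos"],s["force"])
t=cab(QB,[35,0,0])[0]
plan([([s["position"][0],s["position"][1],.22],down(.105)),([*t[:2],.22],down(.105)),([*t[:2],.153],down(.105))])
E
```

```text
[-0.00427013  0.33134683 -0.35209864  1.91903859  0.11385689  0.98597437
 -1.87268846] [ 1.04716166 -0.73139969 -0.85656149]
20.8 [0.4644 0.0791 0.2335] [-3.141  0.074  0.107] [ 1.  -0.7 -0.9] 0.0095
[1.0, 0.0, 13.5] [-0.0, 4.3, 0.1]
[177.5, -0.3, -0.0] [0.0, 0.0, 0.0]
[0.0, -0.0, 67.0] [0.0, 0.0, 0.0]
```

Call:
send_rows:
  increments:
    - [[0,0,0],[0,4.3,0],-1]
    - [[18,0,1],[0,4.3,0],-1]
    - [[40,0,3],[0,4.3,0],-1]
    - [[65,0,5],[0,4.3,0],-1]
    - [[90,0,7],[0,4.3,0],-1]
    - [[115,0,9],[0,4.3,0],-1]
    - [[140,0,11],[0,4.3,0],-1]
    - [[160,0,12],[0,4.3,0],-1]
    - [[177,0,0],[0,4.3,0],-1]
    - [[177,0,0],[0,4.3,0],-1]

```text
clock: 21.85
position: [0.6413, 0.0982, 0.2193]
tool_rot: [-3.141, 0.002, 0.107]
force: [-0.5, 0.0, -0.5]
grip_width: 0.009
finger_force: 59.7
```

```bash
python3 - <<'E'
from h import *
s=observe();print(s["qpos"],s["force"])
t=cab(QB,[35,0,0])[0]
plan([([*t[:2],.153],down(.105))])
a=grab_frame("side")[120:260,190:390];cv2.imwrite("pics/l3.png",cv2.resize(a,(600,420),interpolation=2))
E
```

```text
[-0.04592894  0.58606814 -0.30413253  1.53211878  0.19069286  1.05415019
 -1.86075687] [-0.45889965  0.02778506 -0.47463579]
21.8 [0.6413 0.0982 0.2193] [-3.141e+00  2.000e-03  1.070e-01] [-0.5  0.  -0.5] 0.009
[-0.3, 0.2, 66.3] [-0.0, 0.1, 0.1]
```

View pics/l3.png

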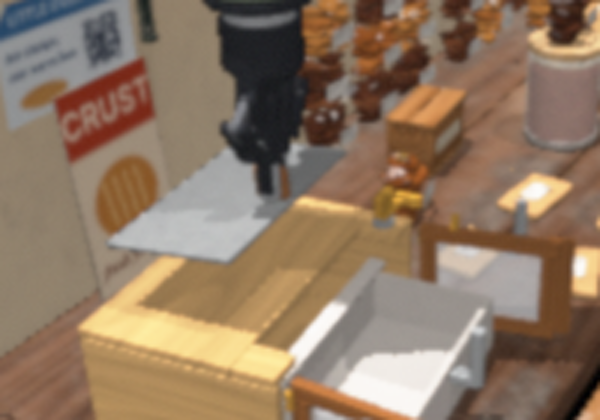

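Call:
send_rows:
  increments:
    - [[0,0,30],[0,0,0],-1]
    - [[0,0,55],[0,0,0],-1]
    - [[0,0,64],[0,0,0],-1]
    - [[0,0,69],[0,0,0],-1]
    - [[0,0,72],[0,0,0],-1]
    - [[0,0,74],[0,0,0],-1]
    - [[0,0,74],[0,0,0],-1]

```text
clock: 22.6
position: [0.6388, 0.0979, 0.1456]
tool_rot: [-3.142, 0.003, 0.107]
force: [-6.8, -1.4, 9.4]
grip_width: 0.0088
finger_force: 61.5
```

Call:
send_rows:
  increments:
    - [[0,0,-1],[0,0,0],-0.3]
    - [[0,0,-1],[0,0,0],-0.3]
    - [[0,0,-1],[0,0,0],-0.3]
    - [[0,0,-20],[0,0,0],-0.3]
    - [[0,0,-60],[0,0,0],0]
    - [[0,0,-100],[0,0,0],1]
    - [[0,0,-100],[0,0,0],1]

```text
clock: 23.3
position: [0.6414, 0.0984, 0.2495]
tool_rot: [-3.141, -0.004, 0.107]
force: [1.1, 0.3, -0.3]
grip_width: 0.0701
finger_force: 0.0
```

```bash
cat >> h.py <<'E'
def packets(z=.014,n="top"):
    im=grab_frame(n);hsv=cv2.cvtColor(im,cv2.COLOR_BGR2HSV)
    k=8;x0,y0,x1,y1=330,190,470,270
    big=cv2.resize(im[y0:y1,x0:x1],None,fx=k,fy=k,interpolation=cv2.INTER_CUBIC)
    b,g,r=[big[...,i].astype(int) for i in range(3)]
    m=((r>185)&(g>130)).astype(np.uint8)
    cs,_=cv2.findContours(m,cv2.RETR_EXTERNAL,cv2.CHAIN_APPROX_NONE);out=[]
    for c in cs:
        if cv2.contourArea(c)<150*k*k: continue
        w=np.array([onz(n,((u+.5)/k-.5+x0,(v+.5)/k-.5+y0),z)[:2] for u,v in c[:,0]],np.float32)*1000
        (cx,cy),(a,bb),an=cv2.minAreaRect(w)
        an=np.radians(an); an=an if a<bb else an+np.pi/2   # direction of short side
        an=(an+np.pi/2)%np.pi-np.pi/2
        out.append((round(cx),round(cy),round(min(a,bb)),round(max(a,bb)),round(an,3)))
    return sorted(out)
E
python3 - <<'E'
from h import *
plan([]);print(packets())
E
```

```text
23.3 [0.6414 0.0984 0.2495] [-3.141 -0.004  0.107] [ 1.1  0.3 -0.3] 0.0701
[(444, -396, 64, 102, np.float64(0.082)), (456, -232, 63, 101, np.float64(0.291)), (571, -384, 65, 101, np.float64(-0.079)), (582, -213, 64, 100, np.float64(-0.054))]
```

```bash
cat >> h.py <<'E'
def pick(x,y,an,z=.10): plan([([x/1000,y/1000,z],down(an+np.pi/2)),([x/1000,y/1000,-.002],down(an+np.pi/2))])
def place(y,z,zc=.2):
    t=cab(QB,[-82,y,0])[0]; plan([([*t[:2],zc],down(.105+np.pi/2)),([*t[:2],z],down(.105+np.pi/2))])
E
python3 - <<'E'
from h import *
pick(582,-213,-.054,.11)
E
```

```text
23.4 [0.6405 0.0981 0.2468] [-3.141e+00 -1.000e-03  1.070e-01] [-0.5 -0.8 -1.6] 0.0771
[-91.6, 303.1, 136.6] [0.0, -0.1, -80.8]
[0.0, -0.0, 112.0] [0.0, 0.0, 0.0]
```

Call:
send_rows:
  increments:
    - [[-9,30,0],[0,0,-8],1]
    - [[-18,60,0],[0,0,-16],1]
    - [[-27,90,0],[0,0,-24],1]
    - [[-36,121,0],[0,0,-32],1]
    - [[-46,151,0],[0,0,-40],1]
    - [[-55,182,0],[0,0,-48],1]
    - [[-64,212,0],[0,0,-56],1]
    - [[-73,242,0],[0,0,-64],1]
    - [[-82,272,0],[0,0,-72],1]
    - [[-92,303,0],[0,0,-80.8],1]

```text
clock: 24.35
position: [0.5798, -0.2143, 0.2435]
tool_rot: [-3.137, 0.0, 1.52]
force: [-0.1, -1.2, -0.2]
grip_width: 0.0856
finger_force: 0.0
```

Call:
send_rows:
  increments:
    - [[0,0,50],[0,0,0],1]
    - [[0,0,100],[0,0,0],1]
    - [[0,0,136],[0,0,0],1]
    - [[0,0,136],[0,0,0],1]

```text
clock: 24.75
position: [0.5769, -0.2125, 0.1034]
tool_rot: [-3.13, -0.002, 1.514]
force: [-0.8, -0.4, 0.9]
grip_width: 0.0851
finger_force: 0.0
```

```bash
python3 - <<'E'
from h import *
print(observe()["qpos"],packets())
pick(582,-213,-.054,.11)
E
```

```text
[ 0.60940577  0.71503925 -0.53097855  1.69933998  0.45125605  0.86406305
 -0.17312575] [(456, -231, 62, 97, np.float64(0.286)), (583, -192, 57, 61, np.float64(1.512))]
24.8 [ 0.5788 -0.2127  0.1066] [-3.134e+00 -1.000e-03  1.515e+00] [0.5 0.8 1.5] 0.0853
[-0.1, 3.2, -3.4] [-0.4, -0.1, -0.1]
[0.0, -0.0, 112.0] [0.0, 0.0, 0.0]
```

Call:
send_rows:
  increments:
    - [[0,3,40],[0,0,0],1]
    - [[0,3,80],[0,0,0],1]
    - [[0,3,98],[0,0,0],1]
    - [[0,3,104],[0,0,0],1]
    - [[0,3,107],[0,0,0],1]
    - [[0,3,108],[0,0,0],1]
    - [[0,3,108],[0,0,0],-1]
    - [[0,3,108],[0,0,0],-1]
    - [[0,3,108],[0,0,0],-1]
    - [[0,3,108],[0,0,0],-1]
  newtons: 40

```text
clock: 25.8
position: [0.5832, -0.2138, 0.0017]
tool_rot: [-3.14, 0.001, 1.514]
force: [-3.4, 0.4, 11.4]
grip_width: 0.0603
finger_force: 41.0
```

Call:
send_rows:
  increments:
    - [[0,0,-10],[0,0,0],-1]
    - [[0,0,-40],[0,0,0],-1]
    - [[0,0,-80],[0,0,0],-1]
    - [[0,0,-120],[0,0,0],-1]
    - [[0,0,-160],[0,0,0],-1]
    - [[0,0,-200],[0,0,0],-1]
    - [[0,0,-200],[0,0,0],-1]

```text
clock: 26.5
position: [0.5855, -0.2138, 0.2065]
tool_rot: [3.137, 0.003, 1.514]
force: [0.7, 0.2, -1.4]
grip_width: 0.0608
finger_force: 44.4
```

```bash
python3 - <<'E'
from h import *
place(54,.03)
E
```

```text
26.5 [ 0.5855 -0.2138  0.2065] [3.137e+00 3.000e-03 1.514e+00] [ 0.7  0.2 -1.4] 0.0608
[348.9, -86.6, 5.2] [0.2, 0.2, -9.3]
[0.0, -0.0, 170.0] [0.0, 0.0, 0.0]
```

Call:
send_rows:
  increments:
    - [[30,-7,0],[0,0,-1],-1]
    - [[70,-17,0],[0,0,-2],-1]
    - [[110,-27,0],[0,0,-3],-1]
    - [[150,-37,0],[0,0,-4],-1]
    - [[190,-47,0],[0,0,-5],-1]
    - [[230,-57,0],[0,0,-6],-1]
    - [[270,-67,0],[0,0,-7],-1]
    - [[310,-77,0],[0,0,-8],-1]
    - [[340,-85,0],[0,0,-9.3],-1]
    - [[349,-87,0],[0,0,-9.3],-1]

```text
clock: 27.5
position: [0.5151, 0.1435, 0.2009]
tool_rot: [-3.139, -0.001, 1.682]
force: [0.6, -0.6, -0.8]
grip_width: 0.0607
finger_force: 44.4
```

Call:
send_rows:
  increments:
    - [[0,0,0],[0,0,0],-1]
    - [[0,0,0],[0,0,0],-1]

```text
clock: 27.7
position: [0.5164, 0.1387, 0.2004]
tool_rot: [-3.138, 0.001, 1.675]
force: [0.9, 0.6, -0.6]
grip_width: 0.0607
finger_force: 44.4
```

```bash
python3 - <<'E'
from h import *
print(observe()["qpos"],packets())
place(54,.027)
E
```

```text
[ 0.13949156  0.49489396 -0.69627517  1.84179522  0.38371058  0.94725154
 -0.62297818] [(444, -396, 64, 102, np.float64(0.082)), (456, -232, 63, 101, np.float64(0.291)), (572, -384, 65, 101, np.float64(-0.072))]
27.8 [0.5165 0.1384 0.2003] [-3.138e+00  1.000e-03  1.675e+00] [-1.   0.5 -0.5] 0.0604
[0.8, 2.4, 0.3] [-0.2, 0.0, -0.1]
[0.0, -0.0, 173.0] [0.0, 0.0, 0.0]
```

Call:
send_rows:
  increments:
    - [[1,2.5,40],[0,0,0],-1]
    - [[1,2.5,80],[0,0,0],-1]
    - [[1,2.5,115],[0,0,0],-1]
    - [[1,2.5,140],[0,0,0],-1]
    - [[1,2.5,155],[0,0,0],-1]
    - [[1,2.5,165],[0,0,0],-1]
    - [[1,2.5,171],[0,0,0],-1]
    - [[1,2.5,173],[0,0,0],-1]
    - [[1,2.5,173],[0,0,0],-1]

```text
clock: 28.65
position: [0.5189, 0.1407, 0.0285]
tool_rot: [-3.14, 0.001, 1.676]
force: [-0.9, -2.4, 12.6]
grip_width: 0.0606
finger_force: 49.2
```

Call:
send_rows:
  increments:
    - [[0,0,0],[0,0,0],0.65]
    - [[0,0,0],[0,0,0],0.65]
    - [[0,0,0],[0,0,0],0.65]
    - [[0,0,-30],[0,0,0],0.65]
    - [[0,0,-75],[0,0,0],0.65]
    - [[0,0,-125],[0,0,0],1]
    - [[0,0,-172],[0,0,0],1]
    - [[0,0,-172],[0,0,0],1]

```text
clock: 29.45
position: [0.521, 0.1418, 0.2056]
tool_rot: [3.136, -0.001, 1.675]
force: [-0.1, 0.5, -1.0]
grip_width: 0.0854
finger_force: 0.0
```

```bash
python3 - <<'E'
from h import *
pick(456,-232,.291,.2)
E
```

```text
29.4 [0.521  0.1418 0.2056] [ 3.136e+00 -1.000e-03  1.675e+00] [-0.1  0.5 -1. ] 0.0854
[-365.0, -103.8, 4.7] [0.3, -0.0, -10.7]
[0.0, -0.0, 202.0] [0.0, 0.0, 0.0]
```

Call:
send_rows:
  increments:
    - [[-35,-10,0],[0,0,-1],1]
    - [[-75,-21,0],[0,0,-2],1]
    - [[-115,-33,0],[0,0,-3],1]
    - [[-155,-44,0],[0,0,-4],1]
    - [[-195,-55,0],[0,0,-5],1]
    - [[-235,-67,0],[0,0,-6],1]
    - [[-275,-78,0],[0,0,-7],1]
    - [[-315,-90,0],[0,0,-8],1]
    - [[-350,-100,0],[0,0,-9],1]
    - [[-365,-104,4],[0,0,-10.7],1]

```text
clock: 30.45
position: [0.4525, -0.2367, 0.1962]
tool_rot: [-3.138, 0.001, 1.859]
force: [1.2, 0.8, -0.5]
grip_width: 0.0858
finger_force: 0.0
```

Call:
send_rows:
  increments:
    - [[0,0,40],[0,0,0],1]
    - [[0,0,90],[0,0,0],1]
    - [[0,0,110],[0,0,0],1]
    - [[0,0,110],[0,0,0],1]

```text
clock: 30.85
position: [0.4518, -0.2324, 0.0837]
tool_rot: [-3.135, -0.003, 1.863]
force: [-0.1, 0.0, 1.4]
grip_width: 0.0854
finger_force: 0.0
```

```bash
python3 - <<'E'
from h import *
print(observe()["qpos"],packets())
pick(456,-232,.291,.1)
E
```

```text
[ 0.79290601  0.62339811 -0.58813041  1.99427417  0.53587568  0.68856166
  0.15660885] [(450, -210, 54, 62, np.float64(-1.275)), (573, -384, 61, 101, np.float64(-0.108))]
30.9 [ 0.4529 -0.2327  0.0855] [-3.137e+00 -2.000e-03  1.863e+00] [0.2 0.6 0.7] 0.0853
[-0.2, 3.1, -14.5] [-0.3, -0.1, 0.1]
[0.0, -0.0, 102.0] [0.0, 0.0, 0.0]
```

Call:
send_rows:
  increments:
    - [[0,3,40],[0,0,0],1]
    - [[0,3,65],[0,0,0],1]
    - [[0,3,77],[0,0,0],1]
    - [[0,3,82],[0,0,0],1]
    - [[0,3,83],[0,0,0],1]
    - [[0,3,83],[0,0,0],-1]
    - [[0,3,83],[0,0,0],-1]
    - [[0,3,83],[0,0,0],-1]
    - [[0,3,83],[0,0,0],-1]

```text
clock: 31.8
position: [0.4564, -0.2324, 0.0041]
tool_rot: [-3.139, 0.001, 1.863]
force: [-3.7, 1.7, 17.1]
grip_width: 0.06
finger_force: 39.5
```

Call:
send_rows:
  increments:
    - [[0,0,-10],[0,0,0],-1]
    - [[0,0,-40],[0,0,0],-1]
    - [[0,0,-80],[0,0,0],-1]
    - [[0,0,-120],[0,0,0],-1]
    - [[0,0,-160],[0,0,0],-1]
    - [[0,0,-200],[0,0,0],-1]
    - [[0,0,-200],[0,0,0],-1]

```text
clock: 32.5
position: [0.4583, -0.2324, 0.2081]
tool_rot: [3.14, 0.005, 1.863]
force: [0.7, -1.4, -1.8]
grip_width: 0.06
finger_force: 43.9
```

```bash
python3 - <<'E'
from h import *
place(-54,.03)
E
```

```text
32.5 [ 0.4583 -0.2324  0.2081] [3.14  0.005 1.863] [ 0.7 -1.4 -1.8] 0.06
[232.6, 145.0, 7.3] [0.1, 0.3, 10.7]
[0.0, -0.0, 170.0] [0.0, 0.0, 0.0]
```

Call:
send_rows:
  increments:
    - [[23,14,0],[0,0,1],-1]
    - [[52,32,0],[0,0,2],-1]
    - [[82,51,0],[0,0,4],-1]
    - [[112,70,0],[0,0,5],-1]
    - [[142,88,0],[0,0,6],-1]
    - [[172,107,0],[0,0,8],-1]
    - [[202,126,0],[0,0,10],-1]
    - [[225,140,0],[0,0,10.7],-1]
    - [[232,145,4],[0,0,10.7],-1]
    - [[232,145,7],[0,0,10.7],-1]

```text
clock: 33.5
position: [0.5284, 0.033, 0.1954]
tool_rot: [-3.138, -0.0, 1.679]
force: [-0.2, -0.3, -0.2]
grip_width: 0.0602
finger_force: 43.9
```

Call:
send_rows:
  increments:
    - [[0,0,0],[0,0,0],-1]

```text
clock: 33.6
position: [0.528, 0.0309, 0.1949]
tool_rot: [-3.137, 0.0, 1.676]
force: [-0.2, -0.6, -0.4]
grip_width: 0.0603
finger_force: 43.9
```

```bash
python3 - <<'E'
from h import *
print(observe()["qpos"],packets())
place(-54,.029)
E
```

```text
[ 0.34349553  0.49329793 -0.69459322  1.86104755  0.38696087  0.93093017
 -0.42460571] [(444, -396, 64, 102, np.float64(0.082)), (572, -384, 64, 101, np.float64(-0.075))]
33.6 [0.5281 0.0306 0.1952] [-3.137e+00  1.000e-03  1.675e+00] [-0.5  0.  -0.1] 0.0603
[1.2, 2.2, -4.8] [-0.2, 0.0, -0.0]
[0.0, -0.0, 171.0] [0.0, 0.0, 0.0]
```

Call:
send_rows:
  increments:
    - [[1,2,40],[0,0,0],-1]
    - [[1,2,80],[0,0,0],-1]
    - [[1,2,115],[0,0,0],-1]
    - [[1,2,140],[0,0,0],-1]
    - [[1,2,152],[0,0,0],-1]
    - [[1,2,160],[0,0,0],-1]
    - [[1,2,164],[0,0,0],-1]
    - [[1,2,166],[0,0,0],-1]
    - [[1,2,166],[0,0,0],-1]

```text
clock: 34.55
position: [0.5302, 0.033, 0.03]
tool_rot: [-3.139, 0.0, 1.676]
force: [0.2, 0.1, -0.4]
grip_width: 0.0604
finger_force: 43.9
```

Call:
send_rows:
  increments:
    - [[0,0,0],[0,0,0],0.65]
    - [[0,0,0],[0,0,0],0.65]
    - [[0,0,0],[0,0,0],0.65]
    - [[0,0,-30],[0,0,0],0.65]
    - [[0,0,-75],[0,0,0],0.65]
    - [[0,0,-125],[0,0,0],1]
    - [[0,0,-172],[0,0,0],1]
    - [[0,0,-172],[0,0,0],1]

```text
clock: 35.35
position: [0.5327, 0.0339, 0.2071]
tool_rot: [3.137, 0.001, 1.676]
force: [0.7, 0.5, -1.2]
grip_width: 0.0854
finger_force: 0.0
```

```bash
python3 - <<'E'
from h import *
pick(572,-384,-.075,.2)
E
```

```text
35.4 [0.5327 0.0339 0.2071] [3.137e+00 1.000e-03 1.676e+00] [ 0.7  0.5 -1.2] 0.0854
[-419.7, -5.0, 7.3] [0.3, 0.0, 10.3]
[0.0, -0.0, 202.0] [0.0, 0.0, 0.0]
```

Call:
send_rows:
  increments:
    - [[-40,0,0],[0,0,1],1]
    - [[-85,-1,0],[0,0,2],1]
    - [[-130,-1,0],[0,0,3],1]
    - [[-175,-2,0],[0,0,4],1]
    - [[-220,-2,0],[0,0,5],1]
    - [[-265,-3,0],[0,0,6],1]
    - [[-310,-4,0],[0,0,7],1]
    - [[-355,-4,0],[0,0,9],1]
    - [[-400,-5,0],[0,0,10.3],1]
    - [[-420,-5,0],[0,0,10.3],1]

```text
clock: 36.35
position: [0.5685, -0.3895, 0.2007]
tool_rot: [-3.137, 0.002, 1.492]
force: [-0.1, 0.5, -0.1]
grip_width: 0.0854
finger_force: 0.0
```

Call:
send_rows:
  increments:
    - [[0,0,40],[0,0,0],1]
    - [[0,0,80],[0,0,0],1]
    - [[0,0,100],[0,0,0],1]
    - [[0,0,100],[0,0,0],1]

```text
clock: 36.75
position: [0.5678, -0.3841, 0.0982]
tool_rot: [-3.134, -0.002, 1.497]
force: [-0.4, -0.6, 0.2]
grip_width: 0.0856
finger_force: 0.0
```

```bash
python3 - <<'E'
from h import *
print(observe()["qpos"],packets())
pick(572,-384,-.075,.1)
E
```

```text
[ 0.82183492  0.81562192 -0.52340606  1.49805662  0.46155812  0.9610429
  0.0907799 ] [(444, -395, 63, 98, np.float64(0.087)), (572, -372, 63, 75, np.float64(-0.096))]
36.8 [ 0.5689 -0.3845  0.1005] [-3.136e+00 -1.000e-03  1.497e+00] [ 0.5 -0.8  0.3] 0.0853
[0.8, 3.1, 0.5] [-0.3, -0.0, 0.1]
[0.0, -0.0, 102.0] [0.0, 0.0, 0.0]
```

Call:
send_rows:
  increments:
    - [[0,3,40],[0,0,0],1]
    - [[0,3,75],[0,0,0],1]
    - [[0,3,88],[0,0,0],1]
    - [[0,3,94],[0,0,0],1]
    - [[0,3,95],[0,0,0],1]
    - [[0,3,95],[0,0,0],-1]
    - [[0,3,95],[0,0,0],-1]
    - [[0,3,95],[0,0,0],-1]
    - [[0,3,95],[0,0,0],-1]

```text
clock: 37.7
position: [0.5736, -0.3868, 0.0106]
tool_rot: [3.141, 0.004, 1.496]
force: [-6.0, -0.1, 36.2]
grip_width: 0.0515
finger_force: 37.9
```

Call:
send_rows:
  increments:
    - [[0,0,-10],[0,0,0],-1]
    - [[0,0,-40],[0,0,0],-1]
    - [[0,0,-80],[0,0,0],-1]
    - [[0,0,-120],[0,0,0],-1]
    - [[0,0,-160],[0,0,0],-1]
    - [[0,0,-200],[0,0,0],-1]
    - [[0,0,-200],[0,0,0],-1]

```text
clock: 38.4
position: [0.5749, -0.3861, 0.2134]
tool_rot: [3.137, 0.005, 1.496]
force: [-0.0, 0.6, -0.6]
grip_width: 0.0003
finger_force: 0.0
```

```bash
python3 - <<'E'
from h import *
place(54,.03)
E
```

```text
38.4 [ 0.5749 -0.3861  0.2134] [3.137 0.005 1.496] [-0.   0.6 -0.6] 0.0003
[520.0, -95.1, 10.5] [0.2, 0.3, -10.3]
[0.0, -0.0, 170.0] [0.0, 0.0, 0.0]
```

Call:
send_rows:
  increments:
    - [[-30,-20,0],[0,0,0],1]
    - [[-70,-60,0],[0,0,0],1]
    - [[-100,-80,0],[0,0,0],1]
    - [[-120,-80,0],[0,0,0],1]
    - [[-120,-80,0],[0,0,0],1]

```text
clock: 38.9
position: [0.482, -0.5023, 0.2071]
tool_rot: [-3.138, 0.002, 1.492]
force: [-0.1, 0.3, 1.0]
grip_width: 0.0722
finger_force: 0.0
```

```bash
python3 - <<'E'
from h import *
print(observe()["position"],packets())
E
```

```text
[ 0.4819682  -0.50230156  0.20709398] [(444, -397, 63, 101, np.float64(0.083)), (563, -382, 63, 99, np.float64(-0.07))]
```

```bash
python3 - <<'E'
from h import *
pick(563,-382,-.07,.1)
E
```

```text
39.0 [ 0.4833 -0.5     0.207 ] [-3.139e+00  1.000e-03  1.494e+00] [-0.6  0.7 -0.1] 0.0789
[123.9, 70.8, 106.7] [-0.2, 0.1, -0.4]
[0.0, -0.0, 102.0] [0.0, 0.0, 0.0]
```

Call:
send_rows:
  increments:
    - [[30,20,10],[0,0,0],1]
    - [[70,40,40],[0,0,0],1]
    - [[105,60,80],[0,0,0],1]
    - [[124,71,107],[0,0,0],1]
    - [[124,71,107],[0,0,0],1]
    - [[124,71,107],[0,0,0],1]

```text
clock: 39.55
position: [0.5643, -0.3787, 0.0993]
tool_rot: [-3.138, -0.0, 1.499]
force: [-0.7, -1.0, 0.8]
grip_width: 0.0852
finger_force: 0.0
```

```bash
python3 - <<'E'
from h import *
pick(563,-382,-.07,.1)
E
```

```text
39.6 [ 0.5643 -0.3787  0.0993] [-3.138 -0.     1.499] [-0.7 -1.   0.8] 0.0852
[-3.3, -1.1, -0.7] [-0.2, -0.0, -0.1]
[0.0, -0.0, 102.0] [0.0, 0.0, 0.0]
```

Call:
send_rows:
  increments:
    - [[-3,0,40],[0,0,0],1]
    - [[-3,0,75],[0,0,0],1]
    - [[-3,0,92],[0,0,0],1]
    - [[-3,0,99],[0,0,0],1]
    - [[-3,0,101],[0,0,0],1]
    - [[-3,0,101],[0,0,0],1]
    - [[-3,0,101],[0,0,0],-1]
    - [[-3,0,101],[0,0,0],-1]
    - [[-3,0,101],[0,0,0],-1]
    - [[-3,0,101],[0,0,0],-1]

```text
clock: 40.55
position: [0.5636, -0.3839, -0.0001]
tool_rot: [-3.139, 0.002, 1.496]
force: [-2.9, 0.8, 10.1]
grip_width: 0.0608
finger_force: 42.0
```

Call:
send_rows:
  increments:
    - [[0,0,-10],[0,0,0],-1]
    - [[0,0,-40],[0,0,0],-1]
    - [[0,0,-80],[0,0,0],-1]
    - [[0,0,-120],[0,0,0],-1]
    - [[0,0,-160],[0,0,0],-1]
    - [[0,0,-200],[0,0,0],-1]
    - [[0,0,-200],[0,0,0],-1]

```text
clock: 41.25
position: [0.5659, -0.3843, 0.2051]
tool_rot: [3.138, 0.004, 1.496]
force: [-0.1, 0.2, 0.2]
grip_width: 0.0604
finger_force: 44.4
```

```bash
python3 - <<'E'
from h import *
place(54,.03)
E
```

```text
41.2 [ 0.5659 -0.3843  0.2051] [3.138 0.004 1.496] [-0.1  0.2  0.2] 0.0604
[518.9, -85.8, 2.5] [0.2, 0.3, -10.3]
[0.0, -0.0, 170.0] [0.0, 0.0, 0.0]
```

Call:
send_rows:
  increments:
    - [[35,-6,0],[0,0,-1],-1]
    - [[75,-12,0],[0,0,-2],-1]
    - [[115,-19,0],[0,0,-3],-1]
    - [[155,-26,0],[0,0,-4],-1]
    - [[200,-33,0],[0,0,-5],-1]
    - [[245,-40,0],[0,0,-6],-1]
    - [[290,-48,0],[0,0,-7],-1]
    - [[335,-55,0],[0,0,-8],-1]
    - [[380,-63,0],[0,0,-9],-1]
    - [[410,-68,0],[0,0,-10.3],-1]

```text
clock: 42.25
position: [0.5257, 0.0336, 0.1991]
tool_rot: [-3.139, -0.0, 1.68]
force: [-0.0, -0.4, -0.3]
grip_width: 0.0606
finger_force: 44.4
```

Call:
send_rows:
  increments:
    - [[0,0,0],[0,0,0],-1]

```text
clock: 42.35
position: [0.5258, 0.035, 0.1993]
tool_rot: [-3.139, -0.001, 1.683]
force: [-0.4, -1.0, -0.5]
grip_width: 0.0607
finger_force: 44.4
```

```bash
python3 - <<'E'
from h import *
place(54,.043);print(packets())
E
```

```text
42.4 [0.5258 0.035  0.1993] [-3.139e+00 -1.000e-03  1.683e+00] [-0.4 -1.  -0.5] 0.0607
[104.6, 4.8, -0.6] [-0.1, -0.1, 0.4]
[0.0, -0.0, 157.0] [0.0, 0.0, 0.0]
[(444, -396, 64, 102, np.float64(0.083))]
```

Call:
send_rows:
  increments:
    - [[30,1,0],[0,0,0],-1]
    - [[65,3,0],[0,0,0],-1]
    - [[95,5,0],[0,0,0],-1]
    - [[105,5,0],[0,0,0],-1]
    - [[105,5,0],[0,0,0],-1]
    - [[105,5,0],[0,0,0],-1]

```text
clock: 43.0
position: [0.5205, 0.1337, 0.1983]
tool_rot: [-3.138, 0.001, 1.675]
force: [0.0, -0.8, -1.1]
grip_width: 0.0607
finger_force: 44.4
```

```bash
python3 - <<'E'
from h import *
place(54,.041)
E
```

```text
43.0 [0.5205 0.1337 0.1983] [-3.138e+00  1.000e-03  1.675e+00] [ 0.  -0.8 -1.1] 0.0607
[5.9, -1.0, -1.7] [-0.2, 0.0, -0.0]
[0.0, -0.0, 159.0] [0.0, 0.0, 0.0]
```

Call:
send_rows:
  increments:
    - [[4,0,40],[0,0,0],-1]
    - [[5,0,80],[0,0,0],-1]
    - [[5,0,115],[0,0,0],-1]
    - [[5,0,138],[0,0,0],-1]
    - [[5,0,150],[0,0,0],-1]
    - [[5,0,155],[0,0,0],-1]
    - [[5,0,157],[0,0,0],-1]
    - [[5,0,157],[0,0,0],-1]

```text
clock: 43.8
position: [0.5198, 0.1401, 0.0422]
tool_rot: [-3.139, -0.0, 1.676]
force: [-0.1, -0.1, -0.8]
grip_width: 0.0607
finger_force: 44.3
```

Call:
send_rows:
  increments:
    - [[0,0,0],[0,0,0],0.65]
    - [[0,0,0],[0,0,0],0.65]
    - [[0,0,0],[0,0,0],0.65]
    - [[0,0,-30],[0,0,0],0.65]
    - [[0,0,-75],[0,0,0],0.65]
    - [[0,0,-125],[0,0,0],1]
    - [[0,0,-160],[0,0,0],1]
    - [[0,0,-160],[0,0,0],1]

```text
clock: 44.6
position: [0.5215, 0.1411, 0.2061]
tool_rot: [3.138, -0.001, 1.676]
force: [1.2, 0.5, 0.1]
grip_width: 0.0854
finger_force: 0.0
```

```bash
python3 - <<'E'
from h import *
pick(444,-396,.083,.2)
E
```

```text
44.6 [0.5215 0.1411 0.2061] [ 3.138e+00 -1.000e-03  1.676e+00] [1.2 0.5 0.1] 0.0854
[-526.0, -133.6, 5.3] [0.2, -0.0, 1.3]
[0.0, -0.0, 202.0] [0.0, 0.0, 0.0]
```

Call:
send_rows:
  increments:
    - [[-35,-9,0],[0,0,0],1]
    - [[-75,-19,0],[0,0,0],1]
    - [[-118,-30,0],[0,0,0],1]
    - [[-160,-41,0],[0,0,0],1]
    - [[-203,-52,0],[0,0,0],1]
    - [[-245,-62,0],[0,0,0],1]
    - [[-288,-73,0],[0,0,1],1]
    - [[-330,-84,0],[0,0,1],1]
    - [[-370,-94,0],[0,0,1.3],1]
    - [[-400,-102,0],[0,0,1.3],1]

```text
clock: 45.6
position: [0.4594, -0.2709, 0.2015]
tool_rot: [-3.138, 0.0, 1.652]
force: [0.3, -0.5, -0.3]
grip_width: 0.0853
finger_force: 0.0
```

Call:
send_rows:
  increments:
    - [[-40,-10,0],[0,0,0],1]
    - [[-80,-20,20],[0,0,0],1]
    - [[-125,-32,60],[0,0,0],1]
    - [[-125,-32,100],[0,0,0],1]
    - [[-125,-32,100],[0,0,0],1]

```text
clock: 46.1
position: [0.4351, -0.3952, 0.0964]
tool_rot: [-3.132, -0.006, 1.651]
force: [-0.5, 0.9, 0.3]
grip_width: 0.0854
finger_force: 0.0
```

```bash
python3 - <<'E'
from h import *
print(packets());pick(444,-396,.083,.1)
E
```

```text
[(443, -387, 62, 81, np.float64(0.072))]
46.2 [ 0.4373 -0.3945  0.0998] [-3.135 -0.004  1.653] [0.3 0.5 0.8] 0.0854
[-2.0, 6.6, -0.2] [-0.4, -0.2, -0.0]
[0.0, -0.0, 102.0] [0.0, 0.0, 0.0]
```

Call:
send_rows:
  increments:
    - [[-2,5,30],[0,0,0],1]
    - [[-2,5,70],[0,0,0],1]
    - [[-2,5,92],[0,0,0],1]
    - [[-2,5,99],[0,0,0],1]
    - [[-2,5,101],[0,0,0],1]
    - [[-2,5,101],[0,0,0],1]
    - [[-2,5,101],[0,0,0],-1]
    - [[-2,5,101],[0,0,0],-1]
    - [[-2,5,101],[0,0,0],-1]
    - [[-2,5,101],[0,0,0],-1]

```text
clock: 47.15
position: [0.4439, -0.3975, 0.0024]
tool_rot: [-3.139, 0.001, 1.653]
force: [-2.8, 2.0, 15.3]
grip_width: 0.0606
finger_force: 40.0
```

Call:
send_rows:
  increments:
    - [[0,0,-10],[0,0,0],-1]
    - [[0,0,-40],[0,0,0],-1]
    - [[0,0,-80],[0,0,0],-1]
    - [[0,0,-120],[0,0,0],-1]
    - [[0,0,-160],[0,0,0],-1]
    - [[0,0,-200],[0,0,0],-1]
    - [[0,0,-200],[0,0,0],-1]

```text
clock: 47.85
position: [0.4459, -0.398, 0.2068]
tool_rot: [3.14, 0.006, 1.654]
force: [0.9, -0.2, -1.2]
grip_width: 0.0606
finger_force: 44.6
```

```bash
python3 - <<'E'
from h import *
place(-54,.03)
E
```

```text
47.8 [ 0.4459 -0.398   0.2068] [3.14  0.006 1.654] [ 0.9 -0.2 -1.2] 0.0606
[421.7, 119.6, 4.6] [0.1, 0.3, -1.3]
[0.0, -0.0, 170.0] [0.0, 0.0, 0.0]
```

Call:
send_rows:
  increments:
    - [[35,10,0],[0,0,0],-1]
    - [[75,21,0],[0,0,0],-1]
    - [[118,33,0],[0,0,0],-1]
    - [[160,45,0],[0,0,0],-1]
    - [[203,58,0],[0,0,0],-1]
    - [[245,70,0],[0,0,0],-1]
    - [[288,82,0],[0,0,-1],-1]
    - [[330,94,0],[0,0,-1],-1]
    - [[375,106,0],[0,0,-1.3],-1]
    - [[405,115,0],[0,0,-1.3],-1]

```text
clock: 48.85
position: [0.525, 0.0194, 0.2008]
tool_rot: [-3.139, -0.001, 1.679]
force: [1.1, 0.4, 0.1]
grip_width: 0.0604
finger_force: 44.5
```

Call:
send_rows:
  increments:
    - [[10,3,0],[0,0,0],-1]
    - [[17,5,0],[0,0,0],-1]
    - [[17,5,0],[0,0,0],-1]

```text
clock: 49.15
position: [0.5282, 0.0335, 0.2004]
tool_rot: [-3.138, 0.0, 1.677]
force: [-0.4, -0.5, -0.1]
grip_width: 0.0604
finger_force: 44.5
```

```bash
python3 - <<'E'
from h import *
place(-54,.042)
E
```

```text
49.2 [0.5282 0.0335 0.2004] [-3.138  0.     1.677] [-0.4 -0.5 -0.1] 0.0604
[-1.6, 1.8, 0.4] [-0.2, 0.0, 0.0]
[0.0, -0.0, 158.0] [0.0, 0.0, 0.0]
```

Call:
send_rows:
  increments:
    - [[-1,2,40],[0,0,0],-1]
    - [[-1,2,80],[0,0,0],-1]
    - [[-1,2,115],[0,0,0],-1]
    - [[-1,2,138],[0,0,0],-1]
    - [[-1,2,150],[0,0,0],-1]
    - [[-1,2,156],[0,0,0],-1]
    - [[-1,2,158],[0,0,0],-1]
    - [[-1,2,158],[0,0,0],-1]

```text
clock: 49.95
position: [0.5303, 0.0325, 0.0431]
tool_rot: [-3.139, 0.0, 1.676]
force: [-0.3, -0.8, -0.7]
grip_width: 0.0606
finger_force: 44.5
```

Call:
send_rows:
  increments:
    - [[0,0,0],[0,0,0],0.65]
    - [[0,0,0],[0,0,0],0.65]
    - [[0,0,0],[0,0,0],0.65]
    - [[0,0,-30],[0,0,0],0.65]
    - [[0,0,-75],[0,0,0],0.65]
    - [[0,0,-125],[0,0,0],0.3]
    - [[0,0,-158],[0,0,0],0]
    - [[0,0,-158],[0,0,0],0]

```text
clock: 50.75
position: [0.5323, 0.0332, 0.2048]
tool_rot: [3.139, 0.001, 1.676]
force: [0.1, 0.4, -0.9]
grip_width: 0.0431
finger_force: 0.0
```

```bash
python3 - <<'E'
from h import *
plan([([*H,.19],down(.105)),([*H,.09],down(.105))])
E
```

```text
50.8 [0.5323 0.0332 0.2048] [3.139e+00 1.000e-03 1.676e+00] [ 0.1  0.4 -0.9] 0.0431
[53.1, -90.9, 14.5] [0.2, -0.1, 90.0]
[0.0, -0.0, 100.0] [0.0, 0.0, 0.0]
```

Call:
send_rows:
  increments:
    - [[5,-9,0],[0,0,8],0]
    - [[10,-18,0],[0,0,16],0]
    - [[15,-27,0],[0,0,25],0]
    - [[20,-36,0],[0,0,33],0]
    - [[25,-45,0],[0,0,42],0]
    - [[30,-54,0],[0,0,50],0]
    - [[36,-63,4],[0,0,58],0]
    - [[42,-72,8],[0,0,66],0]
    - [[48,-82,12],[0,0,75],0]
    - [[53,-91,14],[0,0,83],0]

```text
clock: 51.75
position: [0.4335, 0.076, 0.1862]
tool_rot: [-3.141, 0.004, 0.222]
force: [-0.6, 0.9, 0.4]
grip_width: 0.0429
finger_force: 0.0
```

Call:
send_rows:
  increments:
    - [[0,0,0],[0,0,7],0]
    - [[0,0,0],[0,0,7],0]
    - [[0,0,0],[0,0,7],0]

```text
clock: 52.05
position: [0.4343, 0.0759, 0.1866]
tool_rot: [3.141, 0.004, 0.11]
force: [0.2, -0.4, -0.2]
grip_width: 0.0425
finger_force: 0.0
```

```bash
python3 - <<'E'
from h import *
plan([([*H,.09],down(.105))]);print(observe()["qpos"])
crop("side",230,160,400,290,4,"f1")
E
```

```text
52.0 [0.4343 0.0759 0.1866] [3.141 0.004 0.11 ] [ 0.2 -0.4 -0.2] 0.0425
[2.4, -0.3, 96.6] [0.0, 0.2, 0.3]
[ 0.0213448   0.31882731 -0.39834186  2.09189711  0.17530281  0.76554242
 -1.94748185]
```

View pics/f1.png

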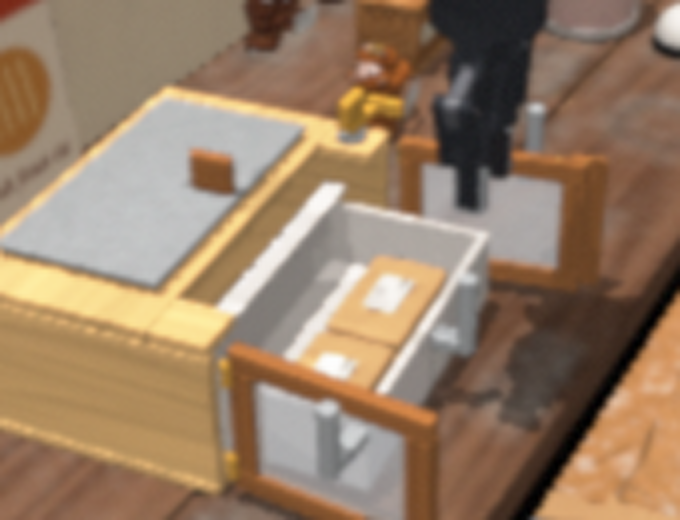

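Lid flat on the roof at (150,190), two neat stacks of packets in the bin at (385,295) and (345,360), doors wide. Now the bin goes home.

Call:
send_rows:
  increments:
    - [[2,0,40],[0,0,0],0]
    - [[2,0,80],[0,0,0],0]
    - [[2,0,96],[0,0,0],0]
    - [[2,0,96],[0,0,0],-1]
    - [[2,0,96],[0,0,0],-1]
    - [[2,0,96],[0,0,0],-1]
    - [[2,0,96],[0,0,0],-1]
  newtons: 60

```text
clock: 52.8
position: [0.4363, 0.0762, 0.0914]
tool_rot: [-3.141, 0.002, 0.106]
force: [-0.0, 3.1, -8.9]
grip_width: 0.0118
finger_force: 58.7
```

Call:
send_rows:
  increments:
    - [[10,0,0],[0,0,0],-1]
    - [[25,0,0],[0,0,0],-1]
    - [[45,0,0],[0,0,0],-1]
    - [[65,0,0],[0,0,0],-1]
    - [[85,0,0],[0,0,0],-1]
    - [[105,0,0],[0,0,0],-1]
    - [[125,0,0],[0,0,0],-1]
    - [[140,0,0],[0,0,0],-1]
    - [[149,0,0],[0,0,0],-1]
    - [[151,0,0],[0,0,0],-1]

```text
clock: 53.8
position: [0.5797, 0.0914, 0.0903]
tool_rot: [3.139, 0.017, 0.106]
force: [-60.1, -4.4, 48.2]
grip_width: 0.0118
finger_force: 66.5
```

Call:
send_rows:
  increments:
    - [[1,0,0],[0,0,0],-1]
    - [[1,0,0],[0,0,0],-1]

```text
clock: 54.0
position: [0.5797, 0.0914, 0.0904]
tool_rot: [3.139, 0.018, 0.107]
force: [-56.1, -2.6, 41.9]
grip_width: 0.0119
finger_force: 66.4
```

Call:
send_rows:
  increments:
    - [[-4,0,0],[0,0,0],-1]
    - [[-8,0,0],[0,0,0],-1]
    - [[-8,0,0],[0,0,0],-1]

```text
clock: 54.3
position: [0.5788, 0.0914, 0.0906]
tool_rot: [-3.141, 0.003, 0.106]
force: [-2.6, 3.0, -5.4]
grip_width: 0.0117
finger_force: 60.9
```

```bash
python3 - <<'E'
from h import *
s=observe();print(s["position"],s["force"],s["moment"])
im=grab_frame("side");k=6;x0,y0,x1,y1=215,150,330,260
big=cv2.resize(im[y0:y1,x0:x1],None,fx=k,fy=k,interpolation=cv2.INTER_CUBIC)
b,g,r=[big[...,i].astype(int) for i in range(3)]
# lid grey on the roof
m=((abs(r-b)<25)&(r>110)&(r<200)).astype(np.uint8);m=cv2.morphologyEx(m,cv2.MORPH_OPEN,np.ones((9,9)))
for c in cv2.findContours(m,0,2)[0]:
    if cv2.contourArea(c)>4000:
        print("grey",cv2.contourArea(c))
        for u in cv2.approxPolyDP(c,12,True)[:,0]:
            uv=u/k+[x0,y0];print(np.round(uv,1),np.round(uncab(onz("side",uv,.142),QB)))
# brown tab
m=((r-b>60)&(r<200)&(r>110)&(r-g>50)).astype(np.uint8)
for c in cv2.findContours(m,0,2)[0]:
    if cv2.contourArea(c)>500:
        x,y,w,h=cv2.boundingRect(c);print("tab",x/k+x0,y/k+y0,w/k,h/k)
print("expected tab", proj("side",cab(QB,[[35-17,0,174],[35+17,0,174],[35+17,0,142],[35-17,0,142]])).round(1).tolist())
E
```

```text
[0.57880311 0.0913512  0.09062458] [-2.58346982  3.0433729  -5.36247048] [0.62383213 0.55390112 0.0949719 ]
grey 8516.5
[310.3 214. ] [-55.   0. 142.]
[307.8 215.3] [-51.   9. 142.]
[308.  226.5] [-75.  60. 142.]
[300.8 229.8] [-64.  81. 142.]
[296.  224.8] [-42.  65. 142.]
[287.7 234.7] [-42. 114. 142.]
[287.8 244.5] [-62. 151. 142.]
[294.2 245.3] [-79. 148. 142.]
[303.3 236.3] [-83. 105. 142.]
[301.8 231.5] [-70.  87. 142.]
[304.7 232.3] [-79.  87. 142.]
[310.7 224.2] [-77.  47. 142.]
grey 54838.5
[295.8 201.7] [ 14. -45. 142.]
[292.2 202. ] [ 24. -40. 142.]
[292.3 195. ] [ 43. -78. 142.]
[287.8 188. ] [  77. -113.  142.]
[271.7 185.5] [ 134. -108.  142.]
[230.3 221.5] [134. 119. 142.]
[269.  231.5] [ 10. 120. 142.]
[287.5 212.3] [  9.  17. 142.]
[287.3 208.8] [ 19.   0. 142.]
[277.8 206.3] [ 51.  -1. 142.]
[277.2 197.3] [ 79. -47. 142.]
[287.8 198.7] [ 45. -52. 142.]
[291.2 209.8] [  6.   1. 142.]
tab 305.3333333333333 250.66666666666669 23.5 9.333333333333334
tab 287.3333333333333 246.0 33.333333333333336 14.0
tab 278.5 197.83333333333334 8.666666666666666 3.5
tab 319.5 171.5 10.5 10.333333333333334
tab 319.5 150.0 10.5 11.666666666666666
tab 215.0 150.0 26.166666666666668 23.333333333333332
tab 215.0 150.0 14.5 7.833333333333333
expected tab [[287.0, 199.3], [276.6, 197.1], [277.4, 206.5], [287.7, 208.8]]
```

Call:
send_rows:
  increments:
    - [[0,0,0],[0,0,0],0]
    - [[0,0,0],[0,0,0],0]
    - [[0,0,0],[0,0,0],0]
    - [[0,0,-40],[0,0,0],0]
    - [[0,0,-80],[0,0,0],0]
    - [[0,0,-120],[0,0,0],0]
    - [[-20,0,-150],[0,0,0],0]
    - [[-20,0,-150],[0,0,0],0]

```text
clock: 55.15
position: [0.5602, 0.0894, 0.2445]
tool_rot: [-3.142, -0.002, 0.105]
force: [0.9, 0.8, -0.7]
grip_width: 0.0427
finger_force: 0.0
```

```bash
python3 - <<'E'
from h import *
a=cv2.imread("pics/side0.png");b=grab_frame("side");print(observe()["position"])
# handle seen through the notch: match its top from the shut-door picture
for (x0,y0,x1,y1) in [(296,214,306,222),(297,215,304,224)]:
    t=a[y0:y1,x0:x1];s=b[y0-12:y1+12,x0-12:x1+14]
    k=4;t,s=[cv2.resize(i,None,fx=k,fy=k,interpolation=2) for i in(t,s)]
    _,v,_,l=cv2.minMaxLoc(cv2.matchTemplate(s,t,cv2.TM_CCOEFF_NORMED));print(round(v,2),np.array(l)/k-12)
for x in (-26,-20.6,-14): print(x,proj("side",cab(QB,[x,0,118])).round(1))
# bright handle column scan, old vs new
for im in(a,b): print(im[210:226,292:312].mean(2).astype(int))
E
```

```text
[0.56026301 0.08911037 0.24247001]
0.57 [14. 12.]
0.66 [ 0.25 -0.25]
-26 [[301.6 218.9]]
-20.6 [[299.9 218.5]]
-14 [[297.9 218. ]]
[[207 205 199 182 147 117 106 101 102 102 104 108 117 123 125 122 124 125
  124 122]
 [205 201 185 151 121 105 102 101 102 104 109 116 123 124 123 121 128 131
  125 124]
 [204 188 155 122 108 103 103 103 103 108 116 123 124 123 121 123 130 132
  126 128]
 [191 158 124 108 105 102 102 105 108 117 122 123 124 122 124 131 132 131
  132 132]
 [160 126 110 104 102 103 103 107 116 123 124 124 122 123 130 134 131 132
  133 134]
 [126 109 106 104 103 103 105 110 119 125 125 124 125 135 136 134 133 133
  133 129]
 [108 106 104 103 103 105 109 121 130 130 126 125 134 139 136 133 131 130
  127 120]
 [101 101 102 102 104 110 126 147 160 158 143 132 133 135 133 129 124 118
  114 114]
 [ 90  97 101 104 109 120 144 180 197 196 180 150 134 135 136 134 131 121
  110 113]
 [ 86  96 103 110 118 125 143 180 196 193 173 142 132 136 137 136 126 111
  109 103]
 [ 84  98 105 117 125 126 128 146 155 150 139 128 133 136 138 129 107  94
   98  86]
 [ 85 102 111 121 124 124 120 127 
[... 1052 characters left out ...]
 124 124
  125 125]
 [112 115 115 117 117 122 142 180 199 200 187 152 129 123 124 125 123 124
  125 125]
 [116 116 117 116 117 119 139 178 197 197 177 143 125 124 126 124 125 124
  124 124]
 [121 117 116 116 117 116 123 145 155 153 140 124 122 124 125 123 123 124
  125 124]
 [121 117 115 116 117 119 122 128 132 129 120 115 121 124 124 125 124 124
  125 124]
 [116 114 114 116 122 130 127 127 129 125 119 114 119 123 124 125 124 124
  124 120]
 [113 113 114 120 130 136 127 126 129 126 118 114 120 124 125 125 124 124
  124 120]
 [115 114 119 128 138 136 125 124 128 126 119 114 120 124 125 125 124 123
  124 122]
 [115 119 129 139 138 130 120 124 129 126 119 115 119 125 124 124 124 124
  123 122]]
```

Call:
send_rows:
  increments:
    - [[-6,0,0],[0,0,0],-1]
    - [[-6,0,0],[0,0,0],-1]
    - [[-6,0,40],[0,0,0],-1]
    - [[-6,0,90],[0,0,0],-1]
    - [[-6,0,135],[0,0,0],-1]
    - [[-6,0,150],[0,0,0],-1]
    - [[-6,0,150],[0,0,0],-1]

```text
clock: 55.9
position: [0.5522, 0.0885, 0.0885]
tool_rot: [3.141, 0.008, 0.106]
force: [0.2, 0.1, 1.3]
grip_width: -0.0001
finger_force: 0.0
```

Call:
send_rows:
  increments:
    - [[2,0,0],[0,0,0],-1]
    - [[4,0,0],[0,0,0],-1]
    - [[6,0,0],[0,0,0],-1]
    - [[8,0,0],[0,0,0],-1]
    - [[9,0,0],[0,0,0],-1]
    - [[9,0,0],[0,0,0],-1]

```text
clock: 56.5
position: [0.5625, 0.0895, 0.0905]
tool_rot: [-3.142, 0.003, 0.106]
force: [-0.1, -0.1, -0.2]
grip_width: -0.0004
finger_force: 0.0
```

Call:
send_rows:
  increments:
    - [[2,0,0],[0,0,0],-1]
    - [[2,0,0],[0,0,0],-1]
    - [[3,0,0],[0,0,0],-1]
    - [[3,0,0],[0,0,0],-1]
    - [[4,0,0],[0,0,0],-1]
    - [[4,0,0],[0,0,0],-1]

```text
clock: 57.1
position: [0.5663, 0.0899, 0.0902]
tool_rot: [-3.142, 0.003, 0.106]
force: [-0.8, 0.9, -0.7]
grip_width: -0.0003
finger_force: 0.0
```

Call:
send_rows:
  increments:
    - [[1,0,0],[0,0,0],-1]
    - [[1,0,0],[0,0,0],-1]
    - [[2,0,0],[0,0,0],-1]
    - [[2,0,0],[0,0,0],-1]

```text
clock: 57.5
position: [0.5671, 0.09, 0.0901]
tool_rot: [3.141, 0.006, 0.106]
force: [-9.8, -0.5, 7.1]
grip_width: -0.0003
finger_force: 4.7
```

Call:
send_rows:
  increments:
    - [[-8,0,0],[0,0,0],-1]
    - [[-20,0,0],[0,0,0],-1]
    - [[-22,0,-20],[0,0,0],-1]
    - [[-25,0,-60],[0,0,0],-1]
    - [[-25,0,-105],[0,0,0],-1]
    - [[-30,0,-150],[0,0,0],-1]
    - [[-50,0,-170],[0,0,0],-1]
    - [[-50,0,-170],[0,0,0],-1]

```text
clock: 58.3
position: [0.5187, 0.085, 0.2634]
tool_rot: [3.141, -0.001, 0.106]
force: [-0.2, 0.1, -0.6]
grip_width: 0.0
finger_force: 0.0
```

```bash
python3 - <<'E'
from h import *
b=grab_frame("side");a=cv2.imread("pics/side0.png");s=observe();print(s["position"],s["force"],s["clock"])
for im in(a,b):
    w=im[216:221,297:305].mean(2)-135;w[w<0]=0;yy,xx=np.mgrid[216:221,297:305];print((w*xx).sum()/w.sum(),(w*yy).sum()/w.sum())
t0=cv2.imread("pics/top0.png");t=grab_frame("top")
d=np.abs(t.astype(int)-t0).sum(2);print("tape/cookies change",(d[158:192,326:356]>90).sum(),(d[158:186,370:403]>90).sum(),packets())
E
```

```text
[0.51900564 0.08471433 0.2616657 ] [ 0.04538336  0.04266247 -0.26257934] 58.35
300.4657455382844 218.43523316062175
300.56428571428575 217.8025974025974
tape/cookies change 0 0 []
```

Handle is back at its home pixel, the tape and cookies are unchanged, and no loose packets remain. Handing in.

```bash
python3 -c "
from workcell import *
print(job_done())"
```

```text
the job is handed in; nothing more can be done
None
```

I handed the job in at 58 s: hook off its peg, both doors wide open, the lid flat on the roof, all four loose packets in the bin, the bin home, and the tape roll and cookies unchanged in the images; on the first push home the wrist force reached about 60 N for a moment (cause not established, so I can't rule out the gripper body passing its 40 N limit), one packet was nudged about 9 mm by a missed grasp, and no score came back.

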